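# Load a painted link into the guarded press

### The job

Raise the press's see-through guard to upright or beyond, so that it stays up. Lift the red link out of the wooden rack, lay it flat on the black mat and let go, then take it afresh across its middle, lower it gently flat into the steel nest (do not drop or tip it in), slide it fully home against the brass stop and let go. Finally lower the guard gently until it is fully closed, and leave the other links, the jar and the wrench where they are.

Things in the scene. Friction and masses are not known exactly. Their poses are not given: they have to be found in the camera images.
- guard (a joint): Hinge of the press guard: 0 closed (level), grows as the front edge rises, end stop at 1.9 rad; starts closed or a little ajar. Stiff: it stays where left; about 4 N at the handle raises it. Clear panel with yellow edges, 150 mm from hinge to front, 178 mm wide, 0.35 kg, a clear 20 mm skirt below its front edge, two black rubber feet 18 mm across and 30 mm long underneath.
- guard_handle (a point): Middle of the guard's red handle, a round bar 120 mm long, about 10 mm thick, parallel to the hinge, standing 35 mm out from the guard's front edge (a post at each end). 185 mm from the hinge line. It can be pinched from above with the guard shut or open, and turns between the fingers as the guard swings.
- guard_hinge (a point): Middle of the guard's hinge line, 89 mm above the table; x, y, z axes turn with the guard: its y axis is the hinge line, its -x axis runs along the panel to the handle (the handle's middle is at x -185, z -6 mm in this frame). Raising takes the handle up and over to the far side.
- red_link_center (a point): Centre of the red link to be loaded, a rigid casting 150 mm long (its z axis), 20 mm thick (x) and 40 mm wide (y) over the end blocks, each 35 mm long; the 80 mm shank between them is 24 mm wide (y) and also 20 mm thick. Both ends and faces alike. About 0.25 kg. It starts upright in one of the rack's three slots, its foot 10 mm above the table, its centre 85 mm and its top 160 mm up.
- rack_top (a point): Centre of the top face of the fixed wooden rack, 180 mm (x) by 90 mm (y), 85 mm high. Three slots, 24 by 44 mm and 75 mm deep, 58 mm apart along its x, hold the three links upright; links stand 75 mm out of it, their wide direction along the rack's y.
- mat_center (a point): Centre of the top of the black rubber mat fixed to the bench, 240 (x) by 140 (y) mm, 4 mm thick.
- seat (a point): Where the red link's centre belongs when fully home: 40 mm above the table in the steel nest, link flat, its length along this y axis. The hinge line is 100 mm away along +x. The closed guard's panel passes about 86 mm above the table here, its rubber feet 59 mm.
- nest_gap (a point): Middle of the open gap between the nest's two steel saddles, on the base plate 12 mm above the table: 60 mm long (y), room for the fingers. Beyond it each way lies a saddle 55 mm long (y), floor 30 mm above the table, side walls 45 mm apart (x) and up to 50 mm high. Axes as seat.
- stop_face (a point): Middle of the inner face of the brass stop at the +y end of the nest, 40 mm above the table, 75 mm from the seat along its y axis. The -y end is open, so the link can be set down up to 15 mm short and then slid +y to the stop.
- blue_link_center (a point): Centre of a blue link, same shape as the red, upright in another slot of the rack. Leave.
- bare_link_center (a point): Centre of a bare-metal link, same shape, upright in another slot of the rack. Leave.
- jar: Red jar with white cap, 68 mm across, 85 mm high, standing; origin at its underside. Leave.
- wrench: Wrench lying on the bench on the left of the press as seen from the robot, 190 mm long; origin under its middle. Leave.
Not all that is in view belongs to the job. There is more than one size of the part that bears red_link_center; the job needs the largest.

How it is judged (in metres and radians):
On the way, in this order (a step that is already met when the one before it is completed fails the run):
1. the guard is up (at least 1.45 rad) (value of joint guard above 1.45 rad), for 0.2 s.
2. the red link lies flat on the mat, let go (angle between red_link_center's own z axis and vertical between 1.5 and 1.64 rad and z of red_link_center in the frame of mat_center below 0.016 m and horizontal distance between red_link_center and mat_center below 0.08 m and contact force between the fingers and red_link below 0.1 N), for 0.2 s.
3. the red link lies home in the nest against the stop, let go, the guard still up (x of red_link_center in the frame of seat between -0.004 and 0.004 m and y of red_link_center in the frame of seat between -0.003 and 0.003 m and z of red_link_center in the frame of seat between -0.003 and 0.003 m and angle between the z axis of red_link_center and the y axis of seat, either way round below 0.06 rad and contact force between the fingers and red_link below 0.1 N and value of joint guard above 1.2 rad), for 0.2 s.
At the end, for the whole second after the job is handed in: The guard is closed (under 0.06 rad) over the red link, which lies at rest and untouched in the nest: its centre within 4 mm across, 3 mm along (against the stop) and 3 mm in height of the seat, its length within 0.06 rad of the nest's (x of red_link_center in the frame of seat between -0.004 and 0.004 m and y of red_link_center in the frame of seat between -0.003 and 0.003 m and z of red_link_center in the frame of seat between -0.003 and 0.003 m and angle between the z axis of red_link_center and the y axis of seat, either way round below 0.06 rad and value of joint guard below 0.06 rad and linear speed of red_link below 0.02 m/s and contact force between the fingers and red_link below 0.1 N).
It fails at once if the red link is dropped or tipped into the nest (faster than 0.45 m/s within 30 mm of its seat) (distance between red_link_center and seat below 0.03 m and linear speed of red_link above 0.45 m/s).
It fails at once if the guard is slammed (closing faster than 3 rad/s) (velocity of joint guard below -3 rad/s).
It fails at once if another link is moved more than 20 mm (distance of any of blue_link_center, bare_link_center from where it was at the start of the episode above 0.02 m).
It fails at once if the jar or wrench is moved more than 30 mm (distance of any of jar, wrench from where it was at the start of the episode above 0.03 m).
It also fails if it takes over 72 s, if anything falls off the work surface, if the arm or the gripper's body presses on something with over 40 N, if the wrist force passes 120 N, or if a joint passes its speed limit or range.

### The arm

A 7-joint arm with a two-finger parallel gripper is mounted at the origin on the work surface. World frame = base frame: x ahead of the robot, y to its left, z up, the work surface at z = 0. Lengths are in mm, angles in rad, forces in N, time in s.
With the tool pointing down it reaches from about 425 to 825 mm from the base axis. Payload 3.6 kg.
Tool frame: the origin (TCP) lies midway between the tips of the shut fingers; the grasp point (between the pads) lies 19 mm behind it; z points along the fingers, y is the direction in which the jaws open and shut (so a half turn about z gives the same grasp; the last joint's range is limited). The gripper opens to 85 mm and grips with 20 to 120 N. Pads are 22 mm wide; open, the fingers measure 114 mm over their backs; the gripper's body (76 mm by 85 mm) begins 54 mm behind the grasp point. The pads swing forward as they close: fully open they stand 13 mm farther back than shut.
Start: joints at [1.075, 0.615, -0.013, 1.423, 0.008, 1.103, -0.04], TCP at [294.266, -579.543, 231.297] pointing down, gripper open.
Joint ranges: [-3.12, 3.12], [-0.3, 2.06], [-1.34, 1.32], [0.26, 2.42], [-1.36, 4.5], [0.01, 1.98], [-2.84, 2.84]. Speed limits (rad/s): [2.79, 2.79, 3.14, 3.14, 3.14, 3.14, 3.14].

### API

Orientations are given as a rotation vector (axis times angle).
In Python, from rig import get_state, snapshot, camera_model, hand_in, look_for, silhouettes, landmark_of gives the robot as it stands.
- The arm moves only by the tool drive_tool, never from a script. Its argument "deltas" is a list of rows, each an object of numbers: "hand": the finger opening in mm, from 0 to 85.4; "tx", "ty", "tz": the shift along the tool's x, y, z in mm; "twist": the turn about the tool's z in degrees. In form: [{"hand": .., "tx": .., "ty": .., "tz": .., "twist": ..}, ...]. A call has 1 to 8 rows; each row is the pose to reach, as a shift and turn from the pose measured when the call began, along the tool's axes at that moment; what a row does not reach only later rows make up. A row lasts 1/10 s, in which the tool goes at most 50 mm and 8.59 degrees, less where a joint would pass 70% of its speed; a pose out of reach is approached as far as the arm can. A call with a gripper value outside its range is refused whole. The fingers move at their own pace and stop on an object; "squeeze" is the grip in N (left out, the last holds). Time passes only in rows, so rows that repeat a pose let the fingers close. It gives the time, the measured TCP pose, the force and the opening at its end, in the units of the state.
- get_state(): the state, without advancing time (a new reading comes with each control period).
- snapshot(name): name is "scene" or "side" or "wrist"; returns the picture (384x512x3 uint8, red, green, blue); there is no depth.
- camera_model(name): a dict with "fx", "fy", "cx", "cy" (pixels), "k1" (the pictures are not rectified: a ray, as slopes to the right and down, at radius r is drawn at 1 + k1 r^2 times it, then the intrinsics apply), "world_from_camera" (4x4, takes a point from camera to world coordinates). Camera axes: x right, y up, looking along -z (the intrinsics and any distortion apply to the point x, -y, -z); pixel columns grow to the right and rows downward; lengths in mm; the calibration is good to about 2 mm. A picture is of the moment at which its call begins: read the wrist's pose just before it. camera_model takes no time and is no camera call; for the wrist camera it gives the pose at the moment of the call.
- hand_in(): hands the job in, once; it reports no verdict.
Trained networks look in the newest picture that a camera, given by its name, has taken for a name from the list of things; names that differ only in an ending like _2 or _b are one class to them, and where a whole thing is asked for, a point or a joint stands for the part that bears it (a point fixed in the world has none). Each returns a list of dicts, best first, with "score" (0 to 1); they miss things now and then, are a little off and sometimes report something else, mostly with a low value. They report only what shows in the picture. A call takes as long as a camera call. They do not tell look-alikes from the thing itself.
- look_for(camera, label): "xyz" ([x, y, z] in mm, in world coordinates, good to about 4 mm: the middle of the surface that is visible of it).
- silhouettes(camera, label): "pixels" (384x512 bool, what is visible of it).
- landmark_of(camera, label): "xyz" ([x, y, z] in mm, in world coordinates, good to about 4 mm: a listed point, or the origin of a listed thing).
The state is a dict: "time_s": time; "joint_positions": joint angles; "qvel": joint speeds; "effort": joint torques, N m; "ee_pos": TCP position; "tool_rot": TCP orientation; "force": force on the tool from outside, world axes, zero at the start; "torque": the same for the moment, N m; "gripper_width": finger opening in mm.
Only numpy, scipy, OpenCV 4.12 (cv2) and the standard library are available. Lean on these libraries where they do the work, as an engineer would, in place of code of your own. Each camera call takes 0.05 s, during which the arm holds its last target. There are 200 camera calls.

## Working session

There is one attempt and no reset: what is moved stays moved. The work goes in short steps, Python scripts to look and compute and a tool call to move; the robot and the scene stay as the last step left them, time stands still between calls to the robot, and variables do not carry over. Pictures are saved under pics/ and viewed, about 8 in all and at most 12, crops included, and the job is handed in when it is done.

Besides the shell and the picture viewer there is one more tool, called after "Call:" as name(argument=value, ...), one argument or row to a line, values as JSON. drive_tool: Moves the arm, as the interface text tells. Its arguments: {"type":"object","properties":{"deltas":{"type":"array","items":{"type":"object","properties":{"hand":{"type":"number"},"tx":{"type":"number"},"ty":{"type":"number"},"tz":{"type":"number"},"twist":{"type":"number"}}}},"squeeze":{"type":"number"}},"required":["deltas"]}

```bash
mkdir -p pics; ls; python3 - <<'E'
from rig import *
import cv2,numpy as np
s=get_state();print({k:np.round(v,3).tolist() for k,v in s.items()})
for c in ("scene","side"):
    im=snapshot(c);cv2.imwrite(f"pics/{c}0.png",im[:,:,::-1])
    m=camera_model(c);print(c,m["fx"],m["cx"],m["k1"],np.round(m["world_from_camera"],2).tolist())
    for l in ["guard_handle","guard_hinge","red_link_center","rack_top","mat_center","seat","nest_gap","stop_face","blue_link_center","bare_link_center","jar","wrench"]:
        print(l,[(round(d["score"],2),np.round(d["xyz"]).tolist()) for d in landmark_of(c,l)][:4])
im=np.hstack([cv2.imread("pics/scene0.png"),cv2.imread("pics/side0.png")])
E
```

```text
pics
{'time_s': 0.0, 'joint_positions': [1.074, 0.616, -0.013, 1.425, 0.008, 1.103, -0.04], 'qvel': [0.001, 0.002, -0.001, 0.0, -0.001, -0.0, 0.002], 'effort': [-0.0, -46.921, 0.259, -17.103, 0.01, 0.01, 0.0], 'ee_pos': [293.925, -578.858, 230.115], 'tool_rot': [-3.053, -0.731, 0.001], 'force': [0.132, 0.013, -0.117], 'torque': [-0.044, -0.041, 0.036], 'gripper_width': 85.44}
scene 366.7416142444009 248.92589391657157 -0.04619064716365829 [[0.16, -0.78, 0.6, 1165.69], [0.99, 0.12, -0.11, -100.82], [0.01, 0.61, 0.79, 827.83], [0.0, 0.0, 0.0, 1.0]]
guard_handle [(0.75, [435.0, 247.0, 100.0]), (0.73, [577.0, -327.0, 87.0])]
guard_hinge [(0.93, [624.0, 248.0, 90.0])]
red_link_center [(0.85, [522.0, -320.0, 85.0]), (0.75, [613.0, -426.0, 54.0]), (0.5, [476.0, -430.0, 55.0])]
rack_top [(0.98, [523.0, -318.0, 83.0])]
mat_center [(0.71, [562.0, -72.0, 7.0])]
seat []
nest_gap [(0.79, [522.0, 244.0, 6.0])]
stop_face []
blue_link_center [(0.79, [465.0, -313.0, 87.0]), (0.55, [620.0, 246.0, 89.0]), (0.44, [522.0, -316.0, 85.0])]
bare_link_center [(0.58, [581.0, -325.0, 92.0])]
jar [(0.87, [776.0
[... 244 characters left out ...]
.0, 0.0, 1.0]]
guard_handle [(0.68, [439.0, 245.0, 104.0])]
guard_hinge [(0.58, [626.0, 249.0, 86.0])]
red_link_center [(0.96, [518.0, -320.0, 84.0]), (0.77, [613.0, -424.0, 54.0]), (0.76, [478.0, -427.0, 61.0]), (0.68, [520.0, 252.0, 38.0])]
rack_top [(0.61, [521.0, -316.0, 87.0]), (0.27, [438.0, 247.0, 101.0])]
mat_center [(0.8, [560.0, -74.0, 3.0]), (0.36, [626.0, 244.0, 89.0])]
seat [(0.88, [520.0, 249.0, 40.0])]
nest_gap [(0.83, [522.0, 243.0, 8.0])]
stop_face [(0.68, [521.0, 327.0, 41.0])]
blue_link_center [(0.94, [468.0, -315.0, 85.0]), (0.44, [624.0, 245.0, 86.0])]
bare_link_center [(0.6, [585.0, -330.0, 84.0])]
jar [(0.72, [776.0, -128.0, -1.0])]
wrench [(0.44, [473.0, 433.0, 2.0])]
```

View pics/scene0.png

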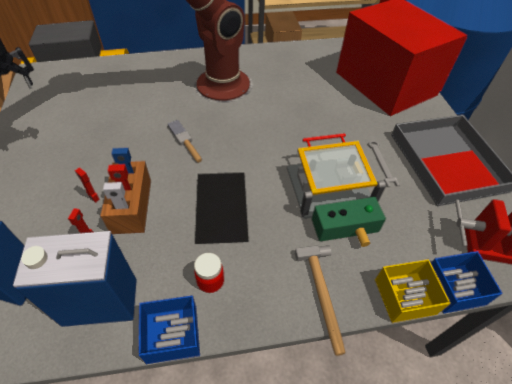

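View pics/side0.png

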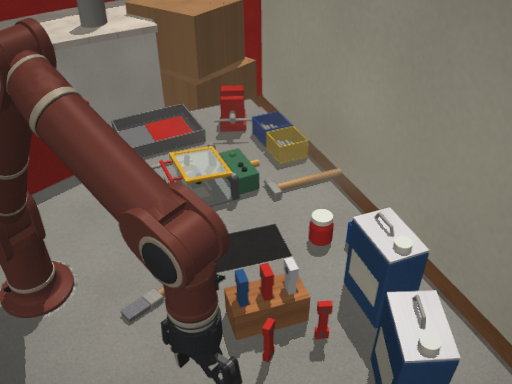

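Scene picture: the press is at (335,165) with its red handle at (323,138), the mat at (222,207), the rack at (125,195) and the jar at (208,272). There are three red candidates: one in the rack at scene (118,177) / side (267,281), and two loose ones at scene (87,183) / side (268,340) and scene (80,222) / side (323,320). The one in the rack's middle slot fits: its centre is at about 85 mm, against about 54 mm for the loose, shorter ones. I'll confirm in a crop and measure the angles.

```bash
cat > h.py <<'E'
from rig import *
import cv2,numpy as np
def ray(m,uv):
    d=np.array([(uv[0]-m["cx"])/m["fx"],(uv[1]-m["cy"])/m["fy"]]);p=d.copy()
    for _ in range(20): p=d/(1+m["k1"]*(p@p))
    T=np.array(m["world_from_camera"]);return T[:3,3],T[:3,:3]@np.array([p[0],-p[1],-1])
def onz(m,uv,z):
    o,d=ray(m,uv);return o+d*(z-o[2])/d[2]
def lm(c,l,n=3):
    return [(round(d["score"],2),np.round(d["xyz"],1).tolist()) for d in landmark_of(c,l)][:n]
def sil(c,l,i=0):
    r=silhouettes(c,l);return r[i]["pixels"] if r else None
def tool():
    s=get_state();R=cv2.Rodrigues(np.array(s["tool_rot"],float))[0]
    return np.array(s["ee_pos"]),R,s
def to(xyz,yang):
    "delta (tool axes) to bring TCP to xyz with tool y at angle yang deg"
    p,R,s=tool();d=R.T@(np.array(xyz)-p);a=np.degrees(np.arctan2(R[1,1],R[0,1]))
    print("tcp",np.round(p,1),"tooly",round(a,2),"t",round(s["time_s"],2),"delta",np.round(d,1),"twist",round((a-yang+180)%360-180,2))
E
python3 - <<'E'
from h import *
out=[]
for c,(x,y) in (("scene",(50,130)),("side",(205,240))):
    im=snapshot(c)
    out.append(cv2.resize(im[y:y+120,x:x+130],(390,360),interpolation=3))
    m=camera_model(c)
    for l,z in (("guard_handle",95),("red_link_center",85),("rack_top",85),("mat_center",4)):
        try:
            for r in silhouettes(c,l)[:2]:
                k=r["pixels"].astype(np.uint8);pts=np.argwhere(k)
                (cx,cy),wh,a=cv2.minAreaRect(pts[:,::-1].astype(np.float32))
                print(c,l,round(r["score"],2),len(pts),np.round((cx,cy)).tolist(),np.round(wh).tolist(),round(a,1))
        except Exception as e: print(l,e)
    # red handle
    s=im.astype(int);red=(s[:,:,0]>130)&(s[:,:,1]<60)&(s[:,:,2]<60)
    box=np.zeros_like(red)
    (u0,v0,u1,v1)=(295,128,355,150) if c=="scene" else (155,150,195,185)
    box[v0:v1,u0:u1]=1;q=np.argwhere(red&box)[:,::-1].astype(np.float32)
    w=np.array([onz(m,p,98) for p in q]);mu=w.mean(0);U,S,V=np.linalg.svd(w-mu,full_matrices=False)
    pr=(w-mu)@V[0];print(c,"handle n",len(q),mu.round(1),"dir",V[0].round(3),"ext",pr.min().round(),pr.max().round())
cv2.imwrite("pics/cand.png",np.hstack(out)[:,:,::-1])
to((437,246,250),0)
E
```

```text
scene guard_handle 0.72 3276 [336.0, 162.0] [58.0, 76.0] 82.9
scene red_link_center 0.86 310 [88.0, 185.0] [38.0, 10.0] 59.9
scene red_link_center 0.74 365 [118.0, 177.0] [28.0, 20.0] 78.7
scene rack_top 0.72 2153 [126.0, 197.0] [46.0, 75.0] 5.4
scene mat_center 0.83 3652 [220.0, 207.0] [72.0, 53.0] 90.0
scene mat_center 0.32 3255 [336.0, 162.0] [58.0, 75.0] 81.9
scene handle n 141 [438.8 246.3  98. ] dir [-0.016  1.    -0.   ] ext -62.0 63.0
side guard_handle 0.77 1844 [195.0, 166.0] [36.0, 70.0] 81.0
side guard_handle 0.51 2120 [250.0, 247.0] [35.0, 75.0] 77.5
side red_link_center 0.78 452 [267.0, 340.0] [13.0, 42.0] 2.1
side red_link_center 0.77 393 [267.0, 281.0] [36.0, 13.0] 87.0
side rack_top 0.81 3407 [267.0, 304.0] [53.0, 84.0] 76.0
side mat_center 0.77 2039 [249.0, 247.0] [35.0, 75.0] 77.5
side handle n 83 [443.1 246.9  98. ] dir [ 0.065 -0.998 -0.   ] ext -67.0 58.0
tcp [ 294.3 -579.5  231.3] tooly -63.08 t 1.8 delta [ 501.  -671.4  -18.7] twist -63.08
```

View pics/cand.png

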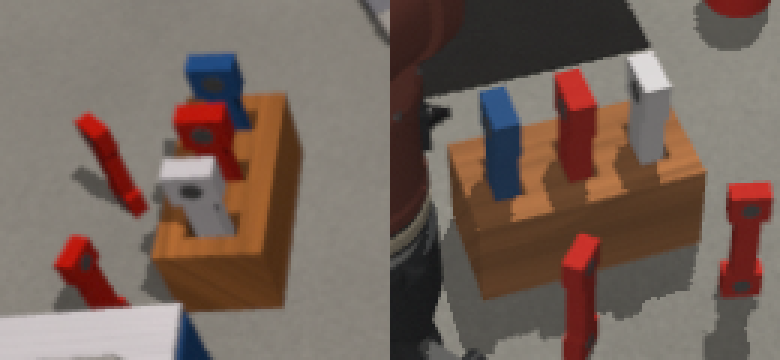

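The crop confirms it: the red link is in the rack's middle slot, between blue (near the robot) and bare, with its top well above the rack. The two loose red ones stand on the bench and are shorter. Next I go to the guard handle by way of a waypoint that stays in reach.

```bash
python3 - <<'E'
from h import *
to((510,-250,260),-40)
to((540,-50,260),-20)
to((438,246,230),0)
E
```

```text
tcp [ 294.3 -579.5  231.3] tooly -63.08 t 1.8 delta [ 341.5 -196.2  -28.7] twist -23.08
tcp [ 294.3 -579.5  231.3] tooly -63.08 t 1.8 delta [ 458.8 -360.9  -28.7] twist -43.08
tcp [ 294.3 -579.5  231.3] tooly -63.08 t 1.8 delta [ 501.9 -671.     1.3] twist -63.08
```

Call:
drive_tool(
  deltas=[
    {"tx":43,"ty":-24,"tz":-10,"twist":-4,"hand":30},
    {"tx":86,"ty":-49,"tz":-20,"twist":-8,"hand":30},
    {"tx":128,"ty":-73,"tz":-28,"twist":-12,"hand":30},
    {"tx":171,"ty":-98,"tz":-28,"twist":-16,"hand":30},
    {"tx":214,"ty":-122,"tz":-28,"twist":-19,"hand":30},
    {"tx":257,"ty":-147,"tz":-28,"twist":-22,"hand":30},
    {"tx":300,"ty":-171,"tz":-28,"twist":-25,"hand":30},
    {"tx":341,"ty":-196,"tz":-28,"twist":-28,"hand":30},
  ],
)

```text
time_s: 2.6
ee_pos: [510.7, -248.6, 259.7]
tool_rot: [2.785, 1.451, 0.001]
force: [0.3, -0.3, -0.0]
gripper_width: 30.3
```

```bash
python3 - <<'E'
from h import *
to((520,-50,260),-20)
to((480,100,250),-10)
to((438,246,230),0)
E
```

```text
tcp [ 510.7 -248.6  259.7] tooly -34.95 t 2.6 delta [ 168.1 -106.2   -0.4] twist -14.95
tcp [ 510.7 -248.6  259.7] tooly -34.95 t 2.6 delta [ 268.2 -224.9    9.5] twist -24.95
tcp [ 510.7 -248.6  259.7] tooly -34.95 t 2.6 delta [ 363.8 -343.    29.4] twist -34.95
```

Call:
drive_tool(
  deltas=[
    {"tx":42,"ty":-26,"twist":-4},
    {"tx":84,"ty":-53,"twist":-8},
    {"tx":126,"ty":-80,"twist":-12},
    {"tx":168,"ty":-106,"twist":-15},
    {"tx":200,"ty":-145,"tz":3,"twist":-19},
    {"tx":235,"ty":-185,"tz":6,"twist":-23},
    {"tx":268,"ty":-225,"tz":10,"twist":-27},
    {"tx":300,"ty":-264,"tz":18,"twist":-31},
  ],
)

```text
$.deltas[0]: bad value
```

```bash
python3 - <<'E'
from h import *
to((438,246,230),0)
to((390,246,230),0)
E
```

```text
tcp [ 510.7 -248.6  259.7] tooly -34.95 t 2.6 delta [ 363.8 -343.    29.4] twist -34.95
tcp [ 510.7 -248.6  259.7] tooly -34.95 t 2.6 delta [ 336.3 -382.3   29.4] twist -34.95
```

Call:
drive_tool(
  deltas=[
    {"tx":42,"ty":-26,"tz":0,"twist":-4,"hand":30},
    {"tx":84,"ty":-53,"tz":0,"twist":-8,"hand":30},
    {"tx":126,"ty":-80,"tz":0,"twist":-12,"hand":30},
    {"tx":168,"ty":-106,"tz":0,"twist":-15,"hand":30},
    {"tx":200,"ty":-145,"tz":3,"twist":-19,"hand":30},
    {"tx":235,"ty":-185,"tz":6,"twist":-23,"hand":30},
    {"tx":268,"ty":-225,"tz":10,"twist":-27,"hand":30},
    {"tx":300,"ty":-264,"tz":18,"twist":-31,"hand":30},
  ],
)

```text
time_s: 3.4
ee_pos: [468.0, 143.5, 243.2]
tool_rot: [2.293, 2.145, 0.004]
force: [2.0, 1.0, -0.5]
gripper_width: 29.7
```

```bash
python3 - <<'E'
from h import *
to((438,246,230),0)
im=snapshot("wrist");m=camera_model("wrist");print(np.round(m["world_from_camera"],2).tolist(),m["fx"],m["k1"])
cv2.imwrite("pics/w1.png",im[:,:,::-1])
for l in ("guard_handle","guard_hinge","seat","stop_face"):print(l,lm("wrist",l))
E
```

```text
tcp [468.  143.5 243.2] tooly -3.81 t 3.4 delta [100.3 -36.8  13.2] twist -3.81
[[1.0, 0.05, 0.02, 466.74], [-0.05, 0.95, 0.31, 234.56], [-0.0, -0.31, 0.95, 385.06], [0.0, 0.0, 0.0, 1.0]] 312.53594135220123 0.008665090476638236
guard_handle [(0.65, [438.2, 246.2, 101.4]), (0.35, [558.3, -72.3, 1.7])]
guard_hinge [(0.82, [618.6, 246.3, 88.2])]
seat []
stop_face [(0.75, [779.3, -123.2, -0.9])]
```

View pics/w1.png

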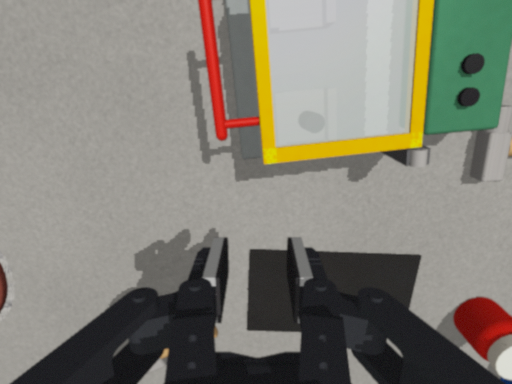

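The wrist view shows the red bar running from (205,0) to (221,135), the panel front edge on its right, and the finger tips at (215,260) and (297,260). Now I get the yaw and move above the handle.

```bash
python3 - <<'E'
from h import *
im=snapshot("wrist").astype(int);m=camera_model("wrist")
red=(im[:,:,0]>150)&(im[:,:,1]<70)&(im[:,:,2]<70)
yel=(im[:,:,0]>180)&(im[:,:,1]>130)&(im[:,:,2]<70)
def line(P,z):
    w=np.array([onz(m,p,z) for p in P]);mu=w.mean(0);V=np.linalg.svd(w-mu,full_matrices=False)[2][0]
    return mu.round(1),round(np.degrees(np.arctan2(V[1],V[0])),2)
rows=range(5,112,3)
print("bar",line([(np.flatnonzero(red[v,:240]).mean(),v) for v in rows],101))
print("front yellow",line([(np.flatnonzero(yel[v,:330]).mean(),v) for v in rows],103))
print("rear yellow",line([(np.flatnonzero(yel[v,380:]).mean()+380,v) for v in rows],90))
to((438,246,200),0)
E
```

```text
bar (array([437.3, 243.8, 101. ]), np.float64(91.13))
front yellow (array([478.7, 240.7, 103. ]), np.float64(91.14))
rear yellow (array([618.4, 231.3,  90. ]), np.float64(-88.94))
tcp [468.8 140.  242.7] tooly -4.11 t 3.7 delta [103.6 -38.4  42.5] twist -4.11
```

Call:
drive_tool(
  deltas=[
    {"tx":40,"ty":-15,"tz":15,"twist":-4,"hand":28},
    {"tx":80,"ty":-30,"tz":30,"twist":-5,"hand":28},
    {"tx":104,"ty":-38,"tz":50,"twist":-5,"hand":28},
    {"tx":104,"ty":-38,"tz":65,"twist":-5,"hand":28},
    {"tx":104,"ty":-38,"tz":75,"twist":-5,"hand":28},
    {"tx":104,"ty":-38,"tz":75,"twist":-5,"hand":28},
  ],
)

```text
time_s: 4.3
ee_pos: [438.9, 243.8, 166.2]
tool_rot: [2.207, 2.233, -0.005]
force: [0.4, 0.5, 0.3]
gripper_width: 28.1
```

```bash
python3 - <<'E'
from h import *
to((438,246,86),1.1)
im=snapshot("wrist");cv2.imwrite("pics/w2.png",im[:,:,::-1]);m=camera_model("wrist")
s=im.astype(int);red=(s[:,:,0]>150)&(s[:,:,1]<70)&(s[:,:,2]<70)
P=np.argwhere(red[150:330,150:350])[:,::-1]+150
w=np.array([onz(m,p,101) for p in P]);print(len(P));
for y in range(185,310,15):
    k=abs(w[:,1]-y)<4
    if k.any():print(y,w[k,0].min().round(1),w[k,0].max().round(1))
print(lm("wrist","guard_handle"))
E
```

```text
tcp [438.9 243.8 166.2] tooly 0.67 t 4.3 delta [ 2.5 -0.8 80.2] twist -0.43
1265
200 448.3 458.9
215 438.1 442.7
230 432.9 441.7
245 432.8 441.5
260 432.1 441.2
275 432.1 441.0
[(0.94, [434.7, 244.5, 100.7])]
```

View pics/w2.png

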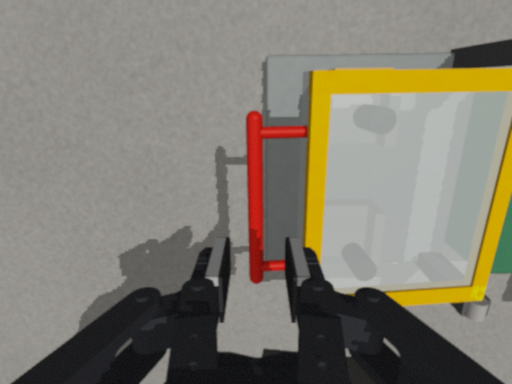

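The bar is centred between the fingers at columns 249–262, within 2 mm. I descend and pinch it.

Call:
drive_tool(
  deltas=[
    {"tx":1,"ty":-1,"tz":25,"twist":0,"hand":28},
    {"tx":2,"ty":-2,"tz":50,"twist":0,"hand":28},
    {"tx":2,"ty":-2,"tz":70,"twist":0,"hand":28},
    {"tx":2,"ty":-2,"tz":80,"twist":0,"hand":28},
    {"tx":2,"ty":-2,"tz":80,"twist":0,"hand":0},
    {"tx":2,"ty":-2,"tz":80,"twist":0,"hand":0},
    {"tx":2,"ty":-2,"tz":80,"twist":0,"hand":0},
  ],
  squeeze=30,
)

```text
time_s: 5.1
ee_pos: [437.3, 246.1, 88.1]
tool_rot: [2.206, 2.233, -0.002]
force: [-1.9, -0.6, -4.2]
gripper_width: 10.0
```

```bash
python3 - <<'E'
from h import *
p,R,s=tool();to(p,1.1);print(s["gripper_width"],np.round(s["force"],1))
# arc: handle about hinge
H=np.array([622.5,249.5,89]);ex=np.array([np.cos(.0192),np.sin(.0192),0])
def hp(a): return H-ex*(185*np.cos(a)-6*np.sin(a)*-1*0) + ex*0 + np.array([0,0,185*np.sin(a)-6*np.cos(a)])-ex*6*np.sin(a)
a0=np.arcsin((p[2]+15-83)/185);print("a0",a0)
for a in np.arange(a0,1.80,.115):
    d=R.T@(hp(a)-hp(a0));print(round(a,2),np.round(d,1))
E
```

```text
tcp [437.3 246.1  88.1] tooly 0.7 t 5.1 delta [0. 0. 0.] twist -0.4
10.045517331581241 [-1.9 -0.6 -4.2]
a0 0.10871779509533833
0.11 [0. 0. 0.]
0.22 [ -0.    2.9 -21.1]
0.34 [ -0.1   8.1 -41.7]
0.45 [ -0.1  15.7 -61.6]
0.57 [ -0.1  25.6 -80.4]
0.68 [ -0.   37.5 -98. ]
0.8 [   0.    51.4 -114.2]
0.91 [ 1.000e-01  6.700e+01 -1.286e+02]
1.03 [   0.2   84.2 -141.2]
1.14 [   0.3  102.7 -151.6]
1.26 [   0.4  122.3 -159.9]
1.37 [   0.5  142.7 -165.9]
1.49 [   0.6  163.6 -169.5]
1.6 [   0.8  184.9 -170.7]
1.72 [   0.9  206.1 -169.5]
```

Call:
drive_tool(
  deltas=[
    {"tx":0,"ty":3,"tz":-21,"twist":0,"hand":0},
    {"tx":0,"ty":8,"tz":-42,"twist":0,"hand":0},
    {"tx":0,"ty":16,"tz":-62,"twist":0,"hand":0},
    {"tx":0,"ty":26,"tz":-80,"twist":0,"hand":0},
    {"tx":0,"ty":37,"tz":-98,"twist":0,"hand":0},
    {"tx":0,"ty":51,"tz":-114,"twist":0,"hand":0},
    {"tx":0,"ty":67,"tz":-129,"twist":0,"hand":0},
  ],
)

```text
time_s: 5.8
ee_pos: [498.9, 247.4, 218.1]
tool_rot: [-2.203, -2.236, 0.015]
force: [-8.3, -0.1, 1.8]
gripper_width: 9.5
```

```bash
python3 - <<'E'
from h import *
p,R,s=tool();to(p,1.1);print(s["gripper_width"],np.round(s["force"],1))
E
```

```text
tcp [498.9 247.4 218.1] tooly 0.83 t 5.8 delta [0. 0. 0.] twist -0.27
9.51404460701791 [-8.3 -0.1  1.8]
```

Call:
drive_tool(
  deltas=[
    {"tx":0,"ty":22,"tz":-11,"twist":0,"hand":0},
    {"tx":0,"ty":41,"tz":-22,"twist":0,"hand":0},
    {"tx":0,"ty":61,"tz":-30,"twist":0,"hand":0},
    {"tx":0,"ty":81,"tz":-36,"twist":0,"hand":0},
    {"tx":0,"ty":102,"tz":-40,"twist":0,"hand":0},
    {"tx":0,"ty":123,"tz":-41,"twist":0,"hand":0},
    {"tx":0,"ty":144,"tz":-40,"twist":0,"hand":0},
    {"tx":0,"ty":149,"tz":-39,"twist":0,"hand":0},
  ],
)

```text
time_s: 6.6
ee_pos: [650.8, 251.0, 259.4]
tool_rot: [-2.206, -2.235, 0.003]
force: [-2.4, -0.2, 8.0]
gripper_width: 9.6
```

```bash
python3 - <<'E'
from h import *
p,R,s=tool();to(p,1.1);print(s["gripper_width"],np.round(s["force"],1))
E
```

```text
tcp [650.8 251.  259.4] tooly 0.76 t 6.6 delta [0. 0. 0.] twist -0.34
9.621243534690198 [-2.4 -0.2  8. ]
```

Call:
drive_tool(
  deltas=[
    {"tx":0,"ty":0,"tz":0,"twist":0,"hand":40},
    {"tx":0,"ty":0,"tz":0,"twist":0,"hand":40},
    {"tx":0,"ty":0,"tz":-20,"twist":0,"hand":50},
    {"tx":0,"ty":0,"tz":-50,"twist":0,"hand":85},
    {"tx":-48,"ty":-11,"tz":-50,"twist":8,"hand":85},
    {"tx":-96,"ty":-22,"tz":-50,"twist":16,"hand":85},
    {"tx":-144,"ty":-33,"tz":-45,"twist":24,"hand":85},
    {"tx":-192,"ty":-43,"tz":-40,"twist":32,"hand":85},
  ],
)

```text
time_s: 7.4
ee_pos: [609.5, 56.6, 300.2]
tool_rot: [2.742, 1.534, -0.002]
force: [0.7, 0.3, 0.4]
gripper_width: 85.3
```

```bash
python3 - <<'E'
from h import *
snapshot("scene")
for l in ("guard_handle","guard_hinge","seat","stop_face","nest_gap","red_link_center"):print(l,lm("scene",l))
to((520,-320,250),-96.6)
E
```

```text
guard_handle [(0.79, [650.8, 251.4, 272.8])]
guard_hinge [(0.68, [626.1, 247.4, 88.5])]
seat [(0.76, [526.4, 254.0, 40.5]), (0.21, [464.1, -317.3, 87.1])]
stop_face []
nest_gap [(0.69, [519.3, 242.1, 8.1])]
red_link_center [(0.83, [613.3, -424.6, 57.8]), (0.79, [476.4, -429.8, 51.9]), (0.74, [519.2, -319.2, 85.6])]
tcp [610.3  60.8 300. ] tooly -31.03 t 7.75 delta [-372.9  119.    49.7] twist 65.57
```

Call:
drive_tool(
  deltas=[
    {"tx":-47,"ty":15,"tz":6,"twist":8,"hand":85},
    {"tx":-94,"ty":30,"tz":12,"twist":16,"hand":85},
    {"tx":-141,"ty":45,"tz":18,"twist":24,"hand":85},
    {"tx":-188,"ty":60,"tz":25,"twist":33,"hand":85},
    {"tx":-235,"ty":75,"tz":30,"twist":41,"hand":85},
    {"tx":-282,"ty":90,"tz":35,"twist":49,"hand":85},
    {"tx":-328,"ty":105,"tz":40,"twist":57,"hand":85},
    {"tx":-373,"ty":119,"tz":40,"twist":65,"hand":85},
  ],
)

```text
time_s: 8.55
ee_pos: [520.5, -320.0, 258.9]
tool_rot: [-3.135, 0.168, 0.004]
force: [0.1, -0.5, -0.4]
gripper_width: 84.9
```

Call:
drive_tool(
  deltas=[
    {"tx":0,"ty":0,"tz":0,"twist":0,"hand":85},
  ],
)

```text
time_s: 8.65
ee_pos: [517.2, -328.2, 258.6]
tool_rot: [3.131, -0.187, -0.008]
force: [-1.1, -0.1, 0.5]
gripper_width: 85.0
```

```bash
python3 - <<'E'
from h import *
to((520,-320,130),-96.6)
im=snapshot("wrist");cv2.imwrite("pics/w3.png",im[:,:,::-1]);m=camera_model("wrist")
for l in ("red_link_center","blue_link_center","bare_link_center","rack_top"):print(l,lm("wrist",l))
s=im.astype(int);red=((s[:,:,0]>110)&(s[:,:,1]<60)&(s[:,:,2]<60)).astype(np.uint8)
n,L,st,ce=cv2.connectedComponentsWithStats(red)
for i in range(1,n):
    if st[i,4]>150:print(st[i],ce[i].round())
E
```

```text
tcp [ 517.2 -328.2  258.6] tooly -96.83 t 8.65 delta [  2.4  -9.1 128.5] twist -0.23
red_link_center [(0.84, [610.9, -425.0, 55.2]), (0.81, [476.5, -427.7, 60.9]), (0.64, [520.1, -321.6, 82.5])]
blue_link_center [(0.87, [465.8, -316.0, 81.3])]
bare_link_center [(0.83, [581.6, -325.4, 84.9])]
rack_top [(0.76, [520.2, -319.5, 84.2])]
[ 319   31   52   44 1302] [346.  54.]
[ 220  152   49   45 1804] [245. 176.]
[322 160  52  54 872] [348. 188.]
```

View pics/w3.png

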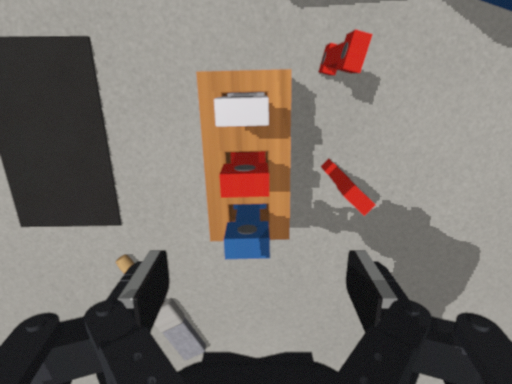

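Wrist view: the red top face is at (245,184), with bare at (241,111), blue at (247,243) and the loose short reds off to the right at (346,54) and (348,188). The red top is between the fingers.

```bash
python3 - <<'E'
from h import *
im=cv2.imread("pics/w3.png");m=camera_model("wrist")
h=cv2.cvtColor(im,cv2.COLOR_BGR2HSV)
s=im[:,:,::-1].astype(int)
for v in range(150,200,4):print(v,s[v,245],end=" ")
print()
# top face: brighter red
for name,k in (("red",(s[:,:,0]>190)&(s[:,:,1]<60)&(s[:,:,2]<60)),("bare",(s.min(2)>200)),):
    n,L,st,ce=cv2.connectedComponentsWithStats(k.astype(np.uint8))
    for i in range(1,n):
        if st[i,4]>150 and 200<ce[i][0]<280:
            r=cv2.minAreaRect(np.argwhere(L==i)[:,::-1].astype(np.float32))
            b=np.array([onz(m,p,160) for p in cv2.boxPoints(r)])
            print(name,st[i],ce[i].round(1),onz(m,r[0],160).round(1),[(np.linalg.norm(b[j]-b[j-1]).round(1),np.degrees(np.arctan2(*(b[j]-b[j-1])[1::-1])).round(1)) for j in (0,1)])
to((520,-320,130),-96.6)
E
```

```text
150 [170 114  63] 154 [117  25  19] 158 [115  19  13] 162 [117  27  21] 166 [57 53 53] 170 [97 74 72] 174 [195  40  30] 178 [205  43  34] 182 [204  45  36] 186 [204  46  37] 190 [204  44  33] 194 [204  40  32] 198 [179 114  64] 
red [ 220  174   49   23 1041] [244.3 184.8] [ 527.4 -307.5  160. ] [(np.float64(18.6), np.float64(-6.4)), (np.float64(38.4), np.float64(-94.0))]
bare [ 215   98   53   28 1354] [240.8 111.5] [ 584.9 -311.8  160. ] [(np.float64(19.1), np.float64(-7.0)), (np.float64(38.4), np.float64(-94.6))]
tcp [ 522.1 -317.1  258.9] tooly -95.82 t 8.9 delta [ -1.6   3.6 128.9] twist 0.78
```

```bash
python3 - <<'E'
from h import *
m=camera_model("wrist");s=snapshot("wrist").astype(int)
for name,k in (("red",(s[:,:,0]>190)&(s[:,:,1]<60)&(s[:,:,2]<60)),("bare",(s.min(2)>200)),):
    n,L,st,ce=cv2.connectedComponentsWithStats(k.astype(np.uint8))
    for i in range(1,n):
        if st[i,4]>150 and 190<ce[i][0]<280:
            r=cv2.minAreaRect(np.argwhere(L==i)[:,::-1].astype(np.float32))
            b=np.array([onz(m,p,160) for p in cv2.boxPoints(r)])
            print(name,st[i],ce[i].round(1),onz(m,r[0],160).round(1),[(np.linalg.norm(b[j]-b[j-1]).round(1),np.degrees(np.arctan2(*(b[j]-b[j-1])[1::-1])).round(1)) for j in (0,1)])
to((520,-320,130),-96.6)
E
```

```text
red [ 236  179   48   22 1011] [259.7 189.2] [ 522.1 -319.4  160. ] [(np.float64(38.7), np.float64(84.3)), (np.float64(18.1), np.float64(-7.1))]
bare [ 234  104   52   27 1342] [259.2 116.5] [ 579.5 -325.2  160. ] [(np.float64(19.2), np.float64(-7.2)), (np.float64(37.9), np.float64(-95.8))]
tcp [ 522.  -317.3  259. ] tooly -95.84 t 8.95 delta [ -1.4   3.3 129. ] twist 0.76
```

Call:
drive_tool(
  deltas=[
    {"tx":0,"ty":2,"tz":35,"twist":0,"hand":85},
    {"tx":0,"ty":2,"tz":70,"twist":0,"hand":85},
    {"tx":0,"ty":2,"tz":105,"twist":0,"hand":85},
    {"tx":0,"ty":2,"tz":125,"twist":0,"hand":85},
    {"tx":0,"ty":2,"tz":133,"twist":0,"hand":85},
    {"tx":0,"ty":2,"tz":133,"twist":0,"hand":60},
    {"tx":0,"ty":2,"tz":133,"twist":0,"hand":30},
    {"tx":0,"ty":2,"tz":133,"twist":0,"hand":30},
  ],
  squeeze=40,
)

```text
time_s: 9.75
ee_pos: [522.7, -319.2, 127.7]
tool_rot: [-3.135, 0.159, -0.002]
force: [0.9, -0.1, -0.1]
gripper_width: 43.2
```

Call:
drive_tool(
  deltas=[
    {"tx":0,"ty":0,"tz":0,"twist":0,"hand":30},
    {"tx":0,"ty":0,"tz":0,"twist":0,"hand":30},
    {"tx":0,"ty":0,"tz":-10,"twist":0,"hand":30},
    {"tx":0,"ty":0,"tz":-25,"twist":0,"hand":30},
    {"tx":0,"ty":0,"tz":-40,"twist":0,"hand":30},
  ],
)

```text
time_s: 10.25
ee_pos: [522.4, -319.2, 168.4]
tool_rot: [-3.135, 0.159, -0.001]
force: [0.0, -1.2, -0.9]
gripper_width: 39.4
```

Call:
drive_tool(
  deltas=[
    {"tx":0,"ty":0,"tz":-36,"twist":0,"hand":30},
    {"tx":0,"ty":0,"tz":-70,"twist":0,"hand":30},
    {"tx":-8,"ty":-35,"tz":-75,"twist":-1,"hand":30},
    {"tx":-20,"ty":-80,"tz":-70,"twist":-2,"hand":30},
    {"tx":-30,"ty":-125,"tz":-65,"twist":-3,"hand":30},
    {"tx":-40,"ty":-170,"tz":-55,"twist":-4,"hand":30},
    {"tx":-50,"ty":-210,"tz":-40,"twist":-5,"hand":30},
    {"tx":-57,"ty":-241,"tz":-25,"twist":-6,"hand":30},
  ],
)

```text
time_s: 11.05
ee_pos: [489.6, -70.7, 194.6]
tool_rot: [-3.138, -0.01, -0.003]
force: [0.9, 0.0, -3.0]
gripper_width: 39.8
```

Call:
drive_tool(
  deltas=[
    {"tx":0,"ty":0,"tz":0,"twist":0,"hand":30},
  ],
)

```text
time_s: 11.15
ee_pos: [487.5, -64.4, 193.4]
tool_rot: [-3.134, -0.025, 0.004]
force: [-0.2, 0.6, -1.6]
gripper_width: 39.6
```

```bash
python3 - <<'E'
from h import *
snapshot("side");print(lm("side","red_link_center"),lm("side","mat_center"))
snapshot("scene");print(lm("scene","red_link_center"))
p,R,s=tool();print(s["gripper_width"],np.round(s["force"],1))
to((490,-73,128),-90)
E
```

```text
[(0.94, [478.5, -425.9, 62.2]), (0.71, [482.3, -64.4, 150.5]), (0.68, [611.0, -427.9, 55.3])] [(0.68, [561.2, -71.5, 4.6])]
[(0.93, [488.3, -69.9, 153.2]), (0.9, [613.8, -426.8, 55.2]), (0.82, [479.3, -430.4, 53.7])]
39.92224978360911 [ 1.1  0.4 -3. ]
tcp [490.3 -72.7 195.4] tooly -89.81 t 11.4 delta [-0.5  0.4 67.4] twist 0.19
```

Call:
drive_tool(
  deltas=[
    {"tx":0,"ty":0,"tz":30,"twist":0,"hand":30},
    {"tx":0,"ty":0,"tz":55,"twist":0,"hand":30},
    {"tx":0,"ty":0,"tz":68,"twist":0,"hand":30},
    {"tx":0,"ty":0,"tz":72,"twist":0,"hand":30},
    {"tx":0,"ty":0,"tz":74,"twist":0,"hand":30},
  ],
)

```text
time_s: 11.9
ee_pos: [490.9, -74.0, 121.8]
tool_rot: [-3.14, -0.002, -0.007]
force: [-2.3, -0.1, 7.3]
gripper_width: 39.8
```

Foot contact: force went from −3 to +7 N at TCP z 122. Now I tip the link over about its foot toward +x.

Call:
drive_tool(
  deltas=[
    {"tx":12,"ty":0,"tz":0,"twist":0,"hand":30},
    {"tx":24,"ty":0,"tz":1,"twist":0,"hand":30},
    {"tx":36,"ty":0,"tz":3,"twist":0,"hand":30},
    {"tx":47,"ty":0,"tz":5,"twist":0,"hand":30},
    {"tx":58,"ty":0,"tz":9,"twist":0,"hand":30},
    {"tx":69,"ty":0,"tz":14,"twist":0,"hand":30},
    {"tx":80,"ty":0,"tz":20,"twist":0,"hand":30},
    {"tx":90,"ty":0,"tz":26,"twist":0,"hand":30},
  ],
  squeeze=25,
)

```text
time_s: 12.7
ee_pos: [590.7, -74.7, 103.6]
tool_rot: [3.141, 0.001, 0.042]
force: [4.7, 1.9, 16.7]
gripper_width: 39.5
```

```bash
python3 - <<'E'
from h import *
im=snapshot("side");print(lm("side","red_link_center"))
cv2.imwrite("pics/tilt.png",cv2.resize(im[190:290,180:310],(650,500))[:,:,::-1])
p,R,s=tool();print(p.round(1),s["gripper_width"],np.round(s["force"],1))
E
```

```text
[(0.84, [478.4, -428.3, 60.9]), (0.76, [556.6, -76.9, 73.4]), (0.6, [613.0, -423.8, 52.5])]
[591.8 -74.6 103. ] 39.439560350840765 [ 6.9  0.6 13. ]
```

View pics/tilt.png

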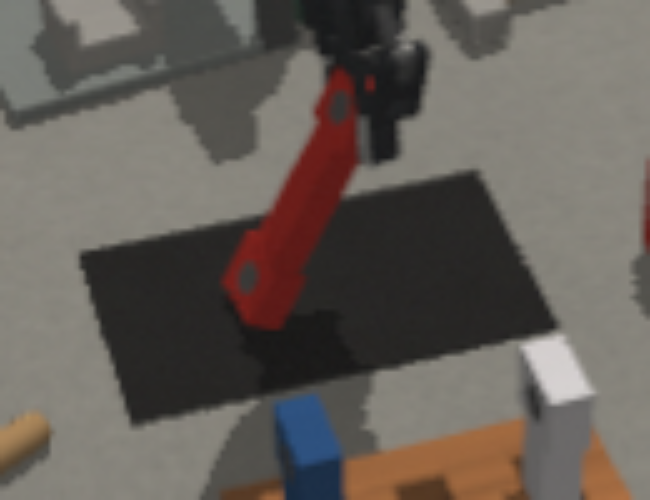

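The link is leaning about 35°, with its foot at (255,320) in the crop on the mat and pivoting as planned. I continue the arc.

Call:
drive_tool(
  deltas=[
    {"tx":10,"ty":0,"tz":8,"twist":0,"hand":30},
    {"tx":19,"ty":0,"tz":17,"twist":0,"hand":30},
    {"tx":28,"ty":0,"tz":27,"twist":0,"hand":30},
    {"tx":36,"ty":0,"tz":38,"twist":0,"hand":30},
    {"tx":43,"ty":0,"tz":50,"twist":0,"hand":30},
    {"tx":49,"ty":0,"tz":63,"twist":0,"hand":30},
    {"tx":53,"ty":0,"tz":76,"twist":0,"hand":30},
    {"tx":55,"ty":0,"tz":86,"twist":0,"hand":30},
  ],
)

```text
time_s: 13.6
ee_pos: [655.7, -75.4, 21.9]
tool_rot: [3.139, 0.001, 0.066]
force: [4.9, 0.3, 4.2]
gripper_width: 39.8
```

```bash
python3 - <<'E'
from h import *
im=snapshot("side");print(lm("side","red_link_center"))
p,R,s=tool();print(p.round(1),s["gripper_width"],np.round(s["force"],1))
E
```

```text
[(0.91, [596.9, -74.6, 33.4]), (0.72, [476.9, -427.3, 57.9]), (0.66, [614.9, -422.9, 52.5])]
[652.7 -75.2  19.9] 39.71692952286138 [ 3.3 -1.3  3.8]
```

Call:
drive_tool(
  deltas=[
    {"tx":1,"ty":0,"tz":5,"twist":0,"hand":30},
    {"tx":1,"ty":0,"tz":10,"twist":0,"hand":30},
    {"tx":1,"ty":0,"tz":10,"twist":0,"hand":60},
    {"tx":1,"ty":0,"tz":10,"twist":0,"hand":85},
    {"tx":1,"ty":0,"tz":10,"twist":0,"hand":85},
    {"tx":1,"ty":0,"tz":0,"twist":0,"hand":85},
    {"tx":0,"ty":0,"tz":-50,"twist":0,"hand":85},
  ],
)

```text
time_s: 14.4
ee_pos: [646.2, -74.6, 64.9]
tool_rot: [-3.141, -0.001, -0.034]
force: [-0.2, 0.2, -0.1]
gripper_width: 85.5
```

```bash
python3 - <<'E'
from h import *
p,R,s=tool();print(p.round(1),s["gripper_width"],np.round(s["force"],1),np.round(s["tool_rot"],3),R[:,2].round(3))
snapshot("side");print(lm("side","red_link_center"))
snapshot("scene");print(lm("scene","red_link_center"))
p,R,s=tool();print(p.round(1),R[:,2].round(3))
E
```

```text
[646.2 -74.6  64.9] 85.48551406429898 [-0.2  0.2 -0.1] [-3.141e+00 -1.000e-03 -3.400e-02] [ 0.022  0.    -1.   ]
[(0.72, [595.5, -78.3, 14.6]), (0.68, [476.5, -427.5, 59.4]), (0.65, [612.5, -424.6, 56.2])]
[(0.87, [610.4, -423.3, 54.7]), (0.86, [476.5, -428.3, 52.3]), (0.7, [597.9, -74.2, 15.0])]
[652.2 -75.3  72.4] [ 0.039 -0.002 -0.999]
```

The link lies flat at (596,−76,14.7), 36 mm from the mat centre, and is released. Pressing on the foot left the tool 0.039 rad off vertical. Since each call starts from the measured pose, I'll try to take that out with short moves.

Call:
drive_tool(
  deltas=[
    {"tx":0,"ty":0,"tz":-50,"twist":0,"hand":85},
    {"tx":0,"ty":0,"tz":-100,"twist":0,"hand":85},
  ],
)

```text
time_s: 14.8
ee_pos: [646.1, -74.9, 167.9]
tool_rot: [3.14, 0.001, 0.05]
force: [1.4, 0.1, 0.5]
gripper_width: 84.9
```

Call:
drive_tool(
  deltas=[
    {"tx":-50,"ty":0,"tz":0,"twist":0,"hand":85},
  ],
)

```text
time_s: 14.9
ee_pos: [609.8, -75.0, 174.6]
tool_rot: [3.138, 0.003, 0.091]
force: [-0.1, -0.2, -0.1]
gripper_width: 85.1
```

Call:
drive_tool(
  deltas=[
    {"tx":0,"ty":0,"tz":0,"twist":0,"hand":85},
  ],
)

```text
time_s: 15.0
ee_pos: [591.3, -74.6, 167.5]
tool_rot: [3.141, 0.001, 0.039]
force: [-1.8, 0.4, -2.1]
gripper_width: 85.3
```

```bash
python3 - <<'E'
from h import *
for i in range(3):
    snapshot("wrist");p,R,s=tool();print(p.round(1),R[:,2].round(3))
print(lm("wrist","red_link_center"))
E
```

```text
[601.7 -74.8 171.7] [ 0.045 -0.002 -0.999]
[606.7 -74.9 173.5] [ 0.053 -0.002 -0.999]
[609.2 -74.9 174.2] [ 0.057 -0.002 -0.998]
[(0.7, [594.1, -75.4, 14.0])]
```

Call:
drive_tool(
  deltas=[
    {"tx":50,"ty":0,"tz":0,"twist":0,"hand":85},
  ],
)

```text
time_s: 15.3
ee_pos: [650.3, -75.4, 173.2]
tool_rot: [3.139, 0.001, 0.061]
force: [2.6, -0.3, -1.0]
gripper_width: 85.1
```

Call:
drive_tool(
  deltas=[
    {"tx":40,"ty":0,"tz":0,"twist":0,"hand":85},
  ],
)

```text
time_s: 15.4
ee_pos: [692.5, -75.1, 174.9]
tool_rot: [3.139, 0.001, 0.063]
force: [1.7, -1.1, 0.8]
gripper_width: 85.0
```

Call:
drive_tool(
  deltas=[
    {"tx":0,"ty":0,"tz":0,"twist":0,"hand":85},
  ],
)

```text
time_s: 15.5
ee_pos: [696.9, -74.4, 173.1]
tool_rot: [3.14, 0.003, 0.067]
force: [-1.0, 0.5, -0.5]
gripper_width: 84.9
```

```bash
python3 - <<'E'
from h import *
for i in range(6):
    snapshot("wrist");
    if i%2: p,R,s=tool();print(p.round(1),R[:,2].round(3))
E
```

```text
[693.5 -74.9 173.5] [ 0.039 -0.002 -0.999]
[692.1 -75.3 174.4] [ 0.039 -0.002 -0.999]
[691.9 -75.4 175. ] [ 0.04  -0.002 -0.999]
```

Call:
drive_tool(
  deltas=[
    {"tx":-30,"ty":0,"tz":0,"twist":0,"hand":85},
    {"tx":-60,"ty":0,"tz":0,"twist":0,"hand":85},
    {"tx":-90,"ty":0,"tz":0,"twist":0,"hand":85},
    {"tx":-100,"ty":0,"tz":0,"twist":0,"hand":85},
    {"tx":-100,"ty":0,"tz":0,"twist":0,"hand":85},
    {"tx":-100,"ty":0,"tz":0,"twist":0,"hand":85},
  ],
)

```text
time_s: 16.4
ee_pos: [593.3, -75.4, 171.8]
tool_rot: [3.139, 0.001, 0.066]
force: [1.4, 0.4, 0.0]
gripper_width: 85.1
```

Call:
drive_tool(
  deltas=[
    {"tx":50,"ty":0,"tz":0,"twist":0,"hand":85},
  ],
)

```text
time_s: 16.5
ee_pos: [632.9, -75.8, 170.6]
tool_rot: [3.14, -0.002, 0.039]
force: [1.4, -1.0, -0.3]
gripper_width: 85.5
```

Call:
drive_tool(
  deltas=[
    {"tx":0,"ty":0,"tz":0,"twist":0,"hand":85},
    {"tx":-15,"ty":0,"tz":0,"twist":0,"hand":85},
    {"tx":-30,"ty":0,"tz":0,"twist":0,"hand":85},
    {"tx":-40,"ty":0,"tz":0,"twist":0,"hand":85},
    {"tx":-45,"ty":0,"tz":0,"twist":0,"hand":85},
    {"tx":-45,"ty":0,"tz":0,"twist":0,"hand":85},
    {"tx":-45,"ty":0,"tz":0,"twist":0,"hand":85},
  ],
)

```text
time_s: 17.2
ee_pos: [588.8, -75.7, 169.7]
tool_rot: [3.14, -0.002, 0.041]
force: [0.7, -1.0, -0.3]
gripper_width: 85.2
```

Call:
drive_tool(
  deltas=[
    {"tx":50,"ty":0,"tz":0,"twist":0,"hand":85},
  ],
)

```text
time_s: 17.3
ee_pos: [628.2, -76.2, 167.8]
tool_rot: [3.141, -0.004, 0.012]
force: [1.3, -0.0, -0.5]
gripper_width: 85.0
```

Call:
drive_tool(
  deltas=[
    {"tx":0,"ty":0,"tz":0,"twist":0,"hand":85},
    {"tx":0,"ty":0,"tz":0,"twist":0,"hand":85},
    {"tx":-20,"ty":0,"tz":0,"twist":0,"hand":85},
    {"tx":-40,"ty":0,"tz":0,"twist":0,"hand":85},
    {"tx":-40,"ty":0,"tz":0,"twist":0,"hand":85},
    {"tx":-40,"ty":0,"tz":0,"twist":0,"hand":85},
    {"tx":-40,"ty":0,"tz":0,"twist":0,"hand":85},
  ],
)

```text
time_s: 18.0
ee_pos: [589.3, -76.0, 168.0]
tool_rot: [3.141, -0.004, 0.015]
force: [0.4, 0.3, 0.1]
gripper_width: 85.0
```

```bash
python3 - <<'E'
from h import *
snapshot("wrist");p,R,s=tool();print(p.round(1),R[:,2].round(3),s["time_s"])
snapshot("scene");im=snapshot("wrist");p,R,s=tool();print(p.round(1),R[:,2].round(3))
m=camera_model("wrist");print(lm("wrist","red_link_center"))
cv2.imwrite("pics/w4.png",im[:,:,::-1]);
s=im.astype(int);k=((s[:,:,0]>110)&(s[:,:,1]<70)&(s[:,:,2]<70)).astype(np.uint8)
n,L,st,ce=cv2.connectedComponentsWithStats(k)
for i in range(1,n):
    if st[i,4]>300:
        r=cv2.minAreaRect(np.argwhere(L==i)[:,::-1].astype(np.float32));b=np.array([onz(m,q,24) for q in cv2.boxPoints(r)])
        print(st[i],onz(m,r[0],24).round(1),[(np.linalg.norm(b[j]-b[j-1]).round(1),np.degrees(np.arctan2(*(b[j]-b[j-1])[1::-1])).round(1)) for j in (0,1)])
E
```

```text
[589.2 -75.9 167.8] [ 0.009 -0.001 -1.   ] 18.05
[588.9 -76.  167.5] [ 0.008 -0.001 -1.   ]
[(0.94, [595.0, -77.2, 16.0])]
[ 232   82   49  158 5038] [603.9 -75.8  24. ] [(np.float64(150.9), np.float64(-1.6)), (np.float64(41.5), np.float64(-90.2))]
```

```bash
python3 - <<'E'
from h import *
m=camera_model("wrist");s=snapshot("wrist").astype(int)
k=((s[:,:,0]>110)&(s[:,:,1]<70)&(s[:,:,2]<70))
for v in range(76,250,4):
    c=np.flatnonzero(k[v,200:300])+200
    if len(c)>3:
        a,b=onz(m,(c[0],v),24),onz(m,(c[-1]+1,v),24);print(v,s[v,256],a[0].round(1),"w",(a[1]-b[1]).round(1),"mid",((a[1]+b[1])/2).round(1))
E
```

```text
84 [234  57  44] 671.4 w 42.4 mid -76.5
88 [236  58  46] 668.1 w 40.9 mid -76.5
92 [217  95  90] 664.8 w 41.9 mid -76.9
96 [131 130 131] 661.5 w 41.2 mid -76.4
100 [133 133 133] 658.1 w 41.3 mid -76.4
104 [132 132 132] 654.7 w 41.5 mid -76.4
108 [132 131 130] 651.3 w 41.7 mid -76.4
112 [142 129 128] 647.9 w 41.8 mid -76.4
116 [232  54  41] 644.4 w 42.0 mid -76.4
120 [232  55  39] 640.9 w 42.2 mid -76.4
124 [232  58  41] 637.3 w 37.8 mid -75.9
128 [233  55  40] 633.8 w 26.2 mid -76.3
132 [233  53  40] 630.2 w 26.3 mid -76.3
136 [231  57  41] 626.6 w 26.4 mid -76.3
140 [231  55  41] 622.9 w 25.6 mid -76.8
144 [229  56  41] 619.2 w 25.7 mid -76.8
148 [231  57  44] 615.5 w 25.8 mid -76.7
152 [230  54  40] 611.8 w 25.9 mid -76.7
156 [230  54  42] 608.0 w 26.0 mid -76.7
160 [229  55  38] 604.2 w 26.2 mid -76.7
164 [231  57  44] 600.4 w 25.3 mid -76.2
168 [231  56  44] 596.5 w 25.4 mid -76.2
172 [231  57  44] 592.6 w 25.5 mid -76.2
176 [232  58  43] 588.7 w 25.6 mid -76.2
180 [232  55  41] 584.7 w 25.7 mid -76.2
184 [228  52  36] 580.8 w 25.9 mid -76.2
188 [230  56  44] 576.7 w 26.0 mid -76.1
192 [230  54  39] 572.7 w 26.1 mid -76.1
196 [229  55  39] 568.6 w 26.2 mid -76.1
200 [230  55  39] 564.5 w 37.0 mid -76.6
204 [229  55  39] 560.3 w 39.1 mid -76.6
208 [233  57  45] 556.1 w 41.3 mid -76.6
212 [231  60  46] 551.9 w 41.4 mid -76.5
216 [131 129 129] 547.6 w 41.6 mid -76.5
220 [130 128 127] 543.3 w 41.8 mid -76.5
224 [130 130 128] 538.9 w 41.0 mid -76.0
228 [131 130 129] 534.6 w 41.2 mid -76.0
232 [228  62  51] 530.1 w 41.3 mid -76.0
236 [229  58  42] 525.7 w 41.5 mid -76.0
```

View pics/w4.png

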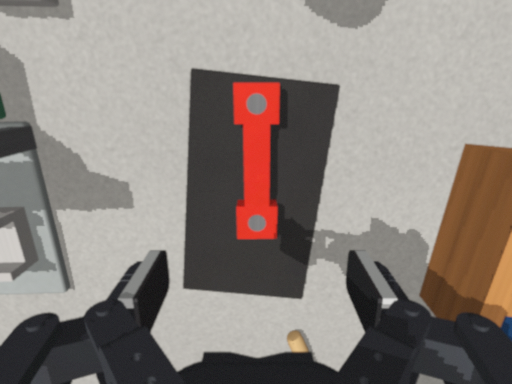

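The link lies flat on the mat, aligned with x: end blocks at (257,103) and (257,222), shank between them. Centre ≈ (597.5, −76.4). I take it afresh across its middle.

```bash
python3 - <<'E'
from h import *
to((597.5,-76.4,30),-90.1)
to((597.5,-76.4,7.5),-90.1)
E
```

```text
tcp [588.6 -76.  167.4] tooly -90.15 t 18.25 delta [  7.8   0.3 137.4] twist -0.05
tcp [588.6 -76.  167.4] tooly -90.15 t 18.25 delta [  7.7   0.2 159.9] twist -0.05
```

Call:
drive_tool(
  deltas=[
    {"tx":4,"ty":0,"tz":40,"twist":0,"hand":70},
    {"tx":8,"ty":0,"tz":80,"twist":0,"hand":70},
    {"tx":8,"ty":0,"tz":115,"twist":0,"hand":70},
    {"tx":8,"ty":0,"tz":140,"twist":0,"hand":60},
    {"tx":8,"ty":0,"tz":155,"twist":0,"hand":50},
    {"tx":8,"ty":0,"tz":160,"twist":0,"hand":40},
    {"tx":8,"ty":0,"tz":160,"twist":0,"hand":15},
    {"tx":8,"ty":0,"tz":160,"twist":0,"hand":15},
  ],
  squeeze=40,
)

```text
time_s: 19.05
ee_pos: [598.7, -76.3, 8.6]
tool_rot: [3.14, -0.004, 0.016]
force: [-0.1, -0.0, -2.4]
gripper_width: 23.0
```

Call:
drive_tool(
  deltas=[
    {"tx":0,"ty":0,"tz":0,"twist":0,"hand":15},
    {"tx":0,"ty":0,"tz":0,"twist":0,"hand":15},
  ],
)

```text
time_s: 19.25
ee_pos: [599.4, -76.4, 9.6]
tool_rot: [3.14, -0.004, 0.019]
force: [0.4, -0.6, -2.2]
gripper_width: 22.8
```

```bash
python3 - <<'E'
from h import *
p,R,s=tool();print(s["gripper_width"],np.round(s["force"],1),R[:,2].round(3))
to((560,60,170),-45)
to((522,238,170),1.1)
E
```

```text
22.82577515461215 [ 0.4 -0.6 -2.2] [ 0.012 -0.001 -1.   ]
tcp [599.4 -76.4   9.6] tooly -90.15 t 19.25 delta [ -37.8 -136.1 -161.1] twist -45.15
tcp [599.4 -76.4   9.6] tooly -90.15 t 19.25 delta [ -76.3 -314.  -161.8] twist -91.25
```

Call:
drive_tool(
  deltas=[
    {"tx":0,"ty":0,"tz":-15,"twist":0,"hand":15},
    {"tx":0,"ty":0,"tz":-45,"twist":0,"hand":15},
    {"tx":0,"ty":0,"tz":-85,"twist":0,"hand":15},
    {"tx":-8,"ty":-25,"tz":-120,"twist":-6,"hand":15},
    {"tx":-17,"ty":-60,"tz":-145,"twist":-14,"hand":15},
    {"tx":-28,"ty":-90,"tz":-160,"twist":-22,"hand":15},
    {"tx":-38,"ty":-125,"tz":-161,"twist":-30,"hand":15},
    {"tx":-48,"ty":-155,"tz":-161,"twist":-38,"hand":15},
  ],
)

```text
time_s: 20.05
ee_pos: [549.8, 80.9, 172.3]
tool_rot: [2.963, 1.026, 0.023]
force: [-0.7, 0.1, -2.7]
gripper_width: 23.1
```

```bash
python3 - <<'E'
from h import *
p,R,s=tool();print(s["gripper_width"],np.round(s["force"],1),R[:,2].round(3))
to((522,150,170),1.1)
E
```

```text
23.14007088805027 [-0.7  0.1 -2.7] [ 0.016 -0.001 -1.   ]
tcp [549.8  80.9 172.3] tooly -51.79 t 20.05 delta [ 20.9 -71.5   1.9] twist -52.89
```

Call:
drive_tool(
  deltas=[
    {"tx":3,"ty":-12,"tz":0,"twist":-8,"hand":15},
    {"tx":6,"ty":-24,"tz":0,"twist":-16,"hand":15},
    {"tx":9,"ty":-36,"tz":0,"twist":-24,"hand":15},
    {"tx":12,"ty":-48,"tz":0,"twist":-32,"hand":15},
    {"tx":16,"ty":-60,"tz":0,"twist":-40,"hand":15},
    {"tx":19,"ty":-70,"tz":0,"twist":-47,"hand":15},
    {"tx":21,"ty":-72,"tz":0,"twist":-53,"hand":15},
    {"tx":21,"ty":-72,"tz":0,"twist":-53,"hand":15},
  ],
)

```text
time_s: 20.85
ee_pos: [521.7, 150.8, 173.1]
tool_rot: [2.188, 2.236, 0.018]
force: [-0.7, -0.5, -1.2]
gripper_width: 22.9
```

Call:
drive_tool(
  deltas=[
    {"tx":0,"ty":0,"tz":0,"twist":0,"hand":15},
    {"tx":0,"ty":0,"tz":0,"twist":0,"hand":15},
  ],
)

```text
time_s: 21.05
ee_pos: [522.0, 150.1, 173.7]
tool_rot: [2.19, 2.233, 0.019]
force: [-0.2, -0.3, -1.9]
gripper_width: 23.0
```

```bash
python3 - <<'E'
from h import *
to((522,150,170),1.1);p,R,s=tool();print(R[:,2].round(3))
m=camera_model("wrist");im=snapshot("wrist")
for l in ("seat","stop_face","nest_gap","guard_hinge","red_link_center"):print(l,lm("wrist",l))
cv2.imwrite("pics/w5.png",cv2.resize(im,(768,576),interpolation=3)[:,:,::-1]);np.savez("w5.npz",im=im,T=m["world_from_camera"])
to((522,150,170),1.1)
E
```

```text
tcp [522.  150.1 173.7] tooly 1.11 t 21.05 delta [-0.1 -0.   3.7] twist 0.01
[ 0.018 -0.001 -1.   ]
seat [(0.66, [521.0, 256.5, 41.3])]
stop_face []
nest_gap [(0.78, [522.4, 243.9, 13.5])]
guard_hinge [(0.82, [619.4, 245.0, 87.0])]
red_link_center [(0.63, [521.7, 148.4, 180.5])]
tcp [521.7 150.6 173. ] tooly 1.22 t 21.35 delta [-0.6  0.2  3. ] twist 0.12
```

View pics/w5.png

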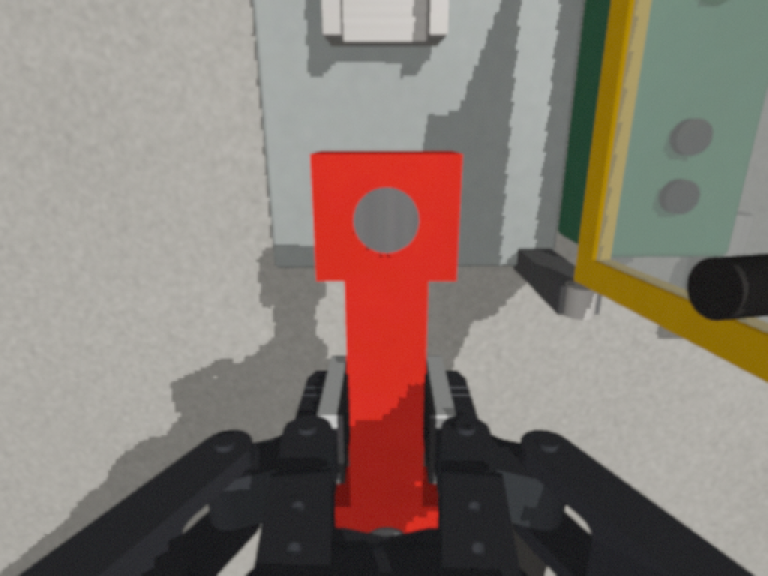

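```bash
python3 - <<'E'
from h import *
d=np.load("w5.npz");m=dict(camera_model("wrist"));m["world_from_camera"]=d["T"]
f=lambda u,v,z:onz(m,(u/1.5-.17,v/1.5-.17),z).round(1)
for z in (50,30):print(z,"saddle near end row42:",[f(u,42 if z==30 else 38,z).tolist() for u in (324,343,428,448)])
print("link",f(312,152,189),f(461,152,189),f(316,280,189),f(457,280,189))
print("shank",f(346,285,189),f(430,285,189),f(346,350,189),f(428,350,189))
print("plate edge",f(270,265,12),f(256,0,12),"guard yellow")
im=d["im"].astype(int)
print(im[24,205:310,:].sum(1).tolist())
E
```

```text
50 saddle near end row42: [[489.8, 272.8, 50.0], [499.4, 273.1, 50.0], [542.4, 274.0, 50.0], [552.6, 274.2, 50.0]]
30 saddle near end row42: [[487.7, 274.0, 30.0], [498.1, 274.2, 30.0], [544.5, 275.2, 30.0], [555.4, 275.5, 30.0]]
link [500.3 224.9 189. ] [539.  225.6 189. ] [500.3 190.  189. ] [540.3 190.5 189. ]
shank [508.7 188.6 189. ] [532.7 188.9 189. ] [508.6 168.1 189. ] [533.1 168.4 189. ]
plate edge [446.6 141.6  12. ] [448.3 296.9  12. ] guard yellow
[350, 343, 345, 348, 338, 338, 344, 342, 346, 342, 332, 309, 275, 260, 259, 254, 253, 258, 263, 257, 265, 262, 295, 396, 514, 576, 592, 590, 589, 588, 591, 592, 590, 590, 593, 596, 595, 592, 595, 593, 593, 595, 596, 595, 596, 593, 596, 597, 597, 596, 594, 598, 596, 595, 597, 599, 598, 596, 598, 602, 599, 602, 598, 600, 599, 599, 599, 602, 591, 554, 460, 415, 411, 412, 412, 412, 409, 407, 377, 315, 260, 249, 262, 266, 260, 259, 262, 261, 263, 266, 288, 363, 456, 504, 510, 512, 506, 509, 510, 511, 510, 513, 514, 513, 514]
```

The wrist picture shows the far saddle, whose near edge is at row 42 with walls at columns 324–448 in the enlarged view. The link head is at (387,215), parallel to the nest, and the guard's foot is well right at (730,285). Nest axis x ≈ 522.4 and seat y ≈ 244–248.

```bash
python3 - <<'E'
from h import *
to((522.5,236,100),1.1)
to((522.5,236,70),1.1)
E
```

```text
tcp [521.7 150.6 173. ] tooly 1.22 t 21.35 delta [85.4  1.4 73. ] twist 0.12
tcp [521.7 150.6 173. ] tooly 1.22 t 21.35 delta [ 85.5   0.9 103. ] twist 0.12
```

Call:
drive_tool(
  deltas=[
    {"tx":22,"ty":0,"tz":10,"twist":0,"hand":15},
    {"tx":45,"ty":1,"tz":25,"twist":0,"hand":15},
    {"tx":67,"ty":1,"tz":45,"twist":0,"hand":15},
    {"tx":80,"ty":1,"tz":65,"twist":0,"hand":15},
    {"tx":85,"ty":1,"tz":85,"twist":0,"hand":15},
    {"tx":85,"ty":1,"tz":100,"twist":0,"hand":15},
    {"tx":85,"ty":1,"tz":103,"twist":0,"hand":15},
    {"tx":85,"ty":1,"tz":103,"twist":0,"hand":15},
  ],
)

```text
time_s: 22.15
ee_pos: [522.6, 235.3, 69.6]
tool_rot: [2.189, 2.235, 0.016]
force: [-0.7, 0.3, -2.3]
gripper_width: 23.2
```

```bash
python3 - <<'E'
from h import *
to((522.5,236,42),1.1);p,R,s=tool();print(R[:,2].round(3),np.round(s["force"],1))
snapshot("side")
for l in ("red_link_center","seat","stop_face"):print(l,lm("side",l))
m=camera_model("wrist");im=snapshot("wrist");cv2.imwrite("pics/w6.png",cv2.resize(im,(768,576),interpolation=3)[:,:,::-1]);np.savez("w6.npz",im=im,T=m["world_from_camera"])
for l in ("stop_face","nest_gap"):print(l,lm("wrist",l))
E
```

```text
tcp [522.6 235.3  69.6] tooly 1.19 t 22.15 delta [ 0.8 -0.5 27.6] twist 0.09
[ 0.016 -0.001 -1.   ] [-0.7  0.3 -2.3]
red_link_center [(0.68, [519.1, 235.8, 76.0])]
seat [(0.68, [517.4, 247.7, 38.5])]
stop_face [(0.85, [516.5, 324.1, 40.0]), (0.37, [466.3, -313.0, 82.6])]
stop_face [(0.61, [519.1, 324.5, 43.8])]
nest_gap []
```

View pics/w6.png

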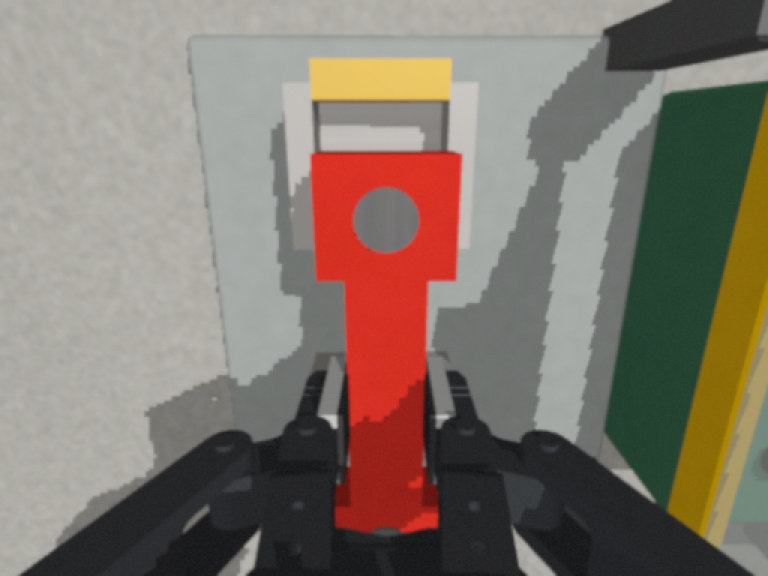

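The picture shows the link head at columns 312–461 and the saddle's inner wall edges at about 314 and 447 (further below). The brass stop's near edge is at row 100. I compute the offset.

```bash
python3 - <<'E'
from h import *
d=np.load("w6.npz");m=dict(camera_model("wrist"));m["world_from_camera"]=d["T"]
im=d["im"].astype(int)
for v in (74,84,94):
    g=im[v].sum(1);e=np.abs(np.diff(g));c=[u for u in range(180,330) if e[u]>60 and e[u]==e[max(u-2,0):u+3].max()]
    print(v,[(u,onz(m,(u+.5,v),50).round(1)[:2].tolist()) for u in c])
f=lambda u,v,z:onz(m,(u/1.5-.17,v/1.5-.17),z).round(1).tolist()
print("link head",f(312,153,84.6),f(461,153,84.6),"shank",f(346,340,84.6),f(428,340,84.6))
print("stop edge",[f(380,101,z)[1] for z in (40,50,55)],"stop width",f(309,100,50)[0],f(452,100,50)[0])
print("saddle outer", f(283,84,50),f(478,84,50),f(293,248,50),f(469,248,50))
to((522.5,236,42),1.1)
E
```

```text
74 [(208, [497.6, 321.2]), (211, [499.0, 321.3]), (294, [539.5, 322.1]), (298, [541.5, 322.2])]
84 [(184, [485.7, 316.4]), (189, [488.1, 316.4]), (208, [497.4, 316.6]), (212, [499.4, 316.7]), (298, [541.8, 317.5])]
94 [(180, [483.4, 311.6]), (190, [488.4, 311.7]), (208, [497.3, 311.9]), (212, [499.3, 312.0]), (281, [533.6, 312.6]), (293, [539.6, 312.8]), (298, [542.1, 312.8])]
link head [501.4, 310.1, 84.6] [540.7, 310.9, 84.6] shank [509.9, 256.1, 84.6] [534.6, 256.4, 84.6]
stop edge [325.3, 324.8, 324.6] stop width 496.4 542.6
saddle outer [488.3, 329.2, 50.0] [550.6, 330.5, 50.0] [489.1, 275.4, 50.0] [552.0, 276.4, 50.0]
tcp [523.1 235.6  70.7] tooly 1.2 t 22.5 delta [ 0.4 -1.1 28.7] twist 0.1
```

```bash
python3 - <<'E'
from h import *
to((521.5,240,60),1.1);to((521.5,240,42),1.1);to((521.5,240,36),1.1)
E
```

```text
tcp [523.1 235.6  70.7] tooly 1.2 t 22.5 delta [ 4.5 -1.7 10.6] twist 0.1
tcp [523.1 235.6  70.7] tooly 1.2 t 22.5 delta [ 4.5 -2.  28.6] twist 0.1
tcp [523.1 235.6  70.7] tooly 1.2 t 22.5 delta [ 4.5 -2.1 34.6] twist 0.1
```

Call:
drive_tool(
  deltas=[
    {"tx":2,"ty":-1,"tz":3,"twist":0,"hand":15},
    {"tx":4,"ty":-2,"tz":8,"twist":0,"hand":15},
    {"tx":4,"ty":-2,"tz":14,"twist":0,"hand":15},
    {"tx":4,"ty":-2,"tz":19,"twist":0,"hand":15},
    {"tx":4,"ty":-2,"tz":23,"twist":0,"hand":15},
    {"tx":4,"ty":-2,"tz":26,"twist":0,"hand":15},
    {"tx":4,"ty":-2,"tz":28,"twist":0,"hand":15},
    {"tx":4,"ty":-2,"tz":28,"twist":0,"hand":15},
  ],
)

```text
time_s: 23.3
ee_pos: [521.4, 239.4, 42.3]
tool_rot: [2.189, 2.235, 0.019]
force: [0.7, 0.5, -2.2]
gripper_width: 23.0
```

```bash
python3 - <<'E'
from h import *
to((521.5,240,36),1.1);p,R,s=tool();print(R[:,2].round(3),np.round(s["force"],1),np.round(s["torque"],2))
E
```

```text
tcp [521.4 239.4  42.3] tooly 1.2 t 23.3 delta [0.6 0.  6.3] twist 0.1
[ 0.018 -0.    -1.   ] [ 0.7  0.5 -2.2] [ 0.02  0.03 -0.03]
```

The link's underside is at about z 37, below the 50 mm wall tops, with no contact force. I keep lowering slowly.

Call:
drive_tool(
  deltas=[
    {"tx":0,"ty":0,"tz":2,"twist":0,"hand":15},
    {"tx":0,"ty":0,"tz":4,"twist":0,"hand":15},
    {"tx":0,"ty":0,"tz":5,"twist":0,"hand":15},
    {"tx":0,"ty":0,"tz":6,"twist":0,"hand":15},
    {"tx":0,"ty":0,"tz":6.5,"twist":0,"hand":15},
    {"tx":0,"ty":0,"tz":6.5,"twist":0,"hand":15},
  ],
)

```text
time_s: 23.9
ee_pos: [521.5, 239.4, 35.8]
tool_rot: [2.189, 2.235, 0.019]
force: [0.0, 0.2, -3.0]
gripper_width: 22.9
```

Call:
drive_tool(
  deltas=[
    {"tx":0,"ty":0,"tz":1,"twist":0,"hand":15},
    {"tx":0,"ty":0,"tz":2,"twist":0,"hand":15},
    {"tx":0,"ty":0,"tz":2,"twist":0,"hand":15},
  ],
)

```text
time_s: 24.2
ee_pos: [521.7, 239.4, 34.3]
tool_rot: [2.189, 2.235, 0.02]
force: [0.1, -0.8, 1.5]
gripper_width: 22.9
```

Call:
drive_tool(
  deltas=[
    {"tx":0,"ty":0,"tz":1,"twist":0,"hand":15},
    {"tx":0,"ty":0,"tz":2,"twist":0,"hand":15},
    {"tx":0,"ty":0,"tz":2,"twist":0,"hand":15},
  ],
)

```text
time_s: 24.5
ee_pos: [521.8, 239.4, 34.1]
tool_rot: [2.188, 2.234, 0.02]
force: [-2.5, -2.2, 12.4]
gripper_width: 22.6
```

Seated: fz rose to 12 N at TCP z 34. I ease off slightly and slide +y toward the stop.

Call:
drive_tool(
  deltas=[
    {"tx":0,"ty":0,"tz":-1,"twist":0,"hand":15},
    {"tx":2,"ty":0,"tz":-1,"twist":0,"hand":15},
    {"tx":4,"ty":0,"tz":-1,"twist":0,"hand":15},
    {"tx":6,"ty":0,"tz":-1,"twist":0,"hand":15},
    {"tx":7,"ty":0,"tz":-1,"twist":0,"hand":15},
    {"tx":7,"ty":0,"tz":-1,"twist":0,"hand":15},
  ],
)

```text
time_s: 25.1
ee_pos: [521.5, 246.8, 34.9]
tool_rot: [2.188, 2.235, 0.02]
force: [0.6, 0.8, -1.5]
gripper_width: 22.8
```

Call:
drive_tool(
  deltas=[
    {"tx":1,"ty":0,"tz":0,"twist":0,"hand":15},
    {"tx":2,"ty":0,"tz":0,"twist":0,"hand":15},
    {"tx":3,"ty":0,"tz":0,"twist":0,"hand":15},
    {"tx":4,"ty":0,"tz":0,"twist":0,"hand":15},
    {"tx":4,"ty":0,"tz":0,"twist":0,"hand":15},
  ],
)

```text
time_s: 25.6
ee_pos: [521.4, 250.7, 34.8]
tool_rot: [2.188, 2.235, 0.02]
force: [-0.3, -1.9, -1.6]
gripper_width: 22.9
```

Call:
drive_tool(
  deltas=[
    {"tx":1,"ty":0,"tz":0,"twist":0,"hand":15},
    {"tx":2,"ty":0,"tz":0,"twist":0,"hand":15},
    {"tx":3,"ty":0,"tz":0,"twist":0,"hand":15},
    {"tx":3,"ty":0,"tz":0,"twist":0,"hand":15},
  ],
)

```text
time_s: 26.0
ee_pos: [521.3, 250.8, 34.6]
tool_rot: [2.188, 2.231, 0.013]
force: [-0.9, -7.1, 1.6]
gripper_width: 22.9
```

```bash
python3 - <<'E'
from h import *
p,R,s=tool();print(p.round(1),R[:,2].round(3),np.round(s["force"],1),np.round(s["torque"],2))
snapshot("side")
for l in ("red_link_center","stop_face"):print(l,lm("side",l))
p,R,s=tool();print(p.round(1),np.round(s["force"],1))
E
```

```text
[521.3 250.8  34.6] [ 0.018 -0.006 -1.   ] [-0.9 -7.1  1.6] [-1.    0.12  0.07]
red_link_center [(0.77, [479.6, -427.6, 57.8]), (0.7, [614.4, -424.9, 53.7]), (0.61, [517.4, 248.6, 40.3])]
stop_face [(0.71, [522.2, 324.4, 39.8])]
[521.3 250.8  34.7] [-0.4 -6.2  1. ]
```

Firm on the stop: fy −7 N at y 250.8, and the link did not move further. I release.

Call:
drive_tool(
  deltas=[
    {"tx":1,"ty":0,"tz":0.5,"twist":0,"hand":15},
    {"tx":1,"ty":0,"tz":1,"twist":0,"hand":15},
    {"tx":1,"ty":0,"tz":1,"twist":0,"hand":30},
    {"tx":0,"ty":0,"tz":0,"twist":0,"hand":50},
    {"tx":0,"ty":0,"tz":0,"twist":0,"hand":60},
    {"tx":0,"ty":0,"tz":0,"twist":0,"hand":60},
  ],
)

```text
time_s: 26.75
ee_pos: [521.4, 251.7, 34.7]
tool_rot: [2.188, 2.232, 0.015]
force: [-0.1, -0.4, -0.3]
gripper_width: 59.9
```

Call:
drive_tool(
  deltas=[
    {"tx":0,"ty":0,"tz":-10,"twist":0,"hand":60},
    {"tx":0,"ty":0,"tz":-30,"twist":0,"hand":60},
    {"tx":0,"ty":0,"tz":-60,"twist":0,"hand":60},
    {"tx":0,"ty":0,"tz":-60,"twist":0,"hand":60},
  ],
)

```text
time_s: 27.15
ee_pos: [522.7, 254.2, 99.2]
tool_rot: [2.186, 2.231, 0.029]
force: [0.6, 0.2, -0.0]
gripper_width: 59.5
```

```bash
python3 - <<'E'
from h import *
p,R,s=tool();print(p.round(1),R[:,2].round(3),np.round(s["force"],1))
snapshot("side");print(lm("side","red_link_center"))
m=camera_model("wrist");im=snapshot("wrist");cv2.imwrite("pics/w7.png",cv2.resize(im,(768,576),interpolation=3)[:,:,::-1]);np.savez("w7.npz",im=im,T=m["world_from_camera"])
for l in ("red_link_center","stop_face"):print(l,lm("wrist",l))
snapshot("scene");print(lm("scene","guard_handle"),lm("scene","guard_hinge"))
E
```

```text
[522.7 254.2  99.2] [ 0.026  0.001 -1.   ] [ 0.6  0.2 -0. ]
[(0.84, [614.1, -424.1, 55.6]), (0.7, [517.5, 249.2, 38.8]), (0.58, [478.4, -425.3, 59.9])]
red_link_center [(0.77, [521.9, 254.0, 39.1])]
stop_face [(0.94, [518.3, 322.5, 43.4])]
[(0.8, [649.3, 249.4, 270.2])] [(0.96, [621.5, 247.6, 88.9])]
```

View pics/w7.png

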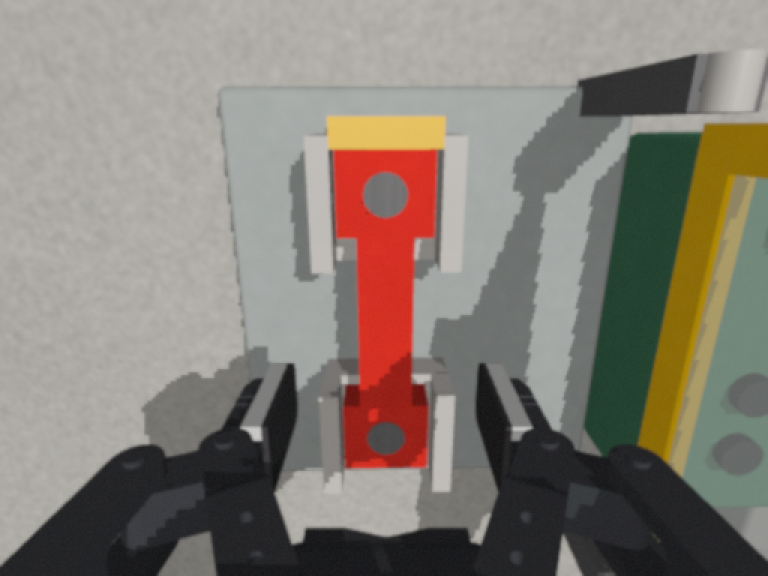

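The link lies in both saddles, centred, with its end face touching the brass stop at row 150 and no gap. The fingers are clear. Now up and back to the guard handle.

```bash
python3 - <<'E'
from h import *
to((522,252,330),1.1);to((650,251,330),1.1);to((650.5,251,300),1.1);to((650.5,251,259),1.1)
E
```

```text
tcp [519.8 251.7  93.9] tooly 1.16 t 27.55 delta [  -1.1    6.1 -236.1] twist 0.06
tcp [519.8 251.7  93.9] tooly 1.16 t 27.55 delta [  -4.6  134.1 -233.9] twist 0.06
tcp [519.8 251.7  93.9] tooly 1.16 t 27.55 delta [  -4.5  134.1 -203.9] twist 0.06
tcp [519.8 251.7  93.9] tooly 1.16 t 27.55 delta [  -4.3  133.4 -162.9] twist 0.06
```

Call:
drive_tool(
  deltas=[
    {"tx":-1,"ty":0,"tz":-40,"twist":0,"hand":36},
    {"tx":-1,"ty":0,"tz":-85,"twist":0,"hand":36},
    {"tx":-1,"ty":1,"tz":-130,"twist":0,"hand":36},
    {"tx":-1,"ty":2,"tz":-175,"twist":0,"hand":36},
    {"tx":-1,"ty":4,"tz":-215,"twist":0,"hand":36},
    {"tx":-1,"ty":6,"tz":-236,"twist":0,"hand":36},
    {"tx":-1,"ty":6,"tz":-236,"twist":0,"hand":36},
  ],
)

```text
time_s: 28.25
ee_pos: [523.3, 253.3, 333.4]
tool_rot: [2.187, 2.231, 0.024]
force: [-0.2, 0.1, -0.8]
gripper_width: 36.1
```

Call:
drive_tool(
  deltas=[
    {"tx":0,"ty":30,"tz":0,"twist":0,"hand":36},
    {"tx":-1,"ty":65,"tz":0,"twist":0,"hand":36},
    {"tx":-2,"ty":100,"tz":0,"twist":0,"hand":36},
    {"tx":-3,"ty":120,"tz":0,"twist":0,"hand":36},
    {"tx":-4,"ty":128,"tz":0,"twist":0,"hand":36},
    {"tx":-4,"ty":128,"tz":0,"twist":0,"hand":36},
    {"tx":-4,"ty":128,"tz":0,"twist":0,"hand":36},
  ],
)

```text
time_s: 28.95
ee_pos: [650.0, 252.4, 335.6]
tool_rot: [2.186, 2.233, 0.021]
force: [-0.1, -0.5, 0.7]
gripper_width: 35.9
```

```bash
python3 - <<'E'
from h import *
to((650.5,251,259),1.1);p,R,s=tool();print(R[:,2].round(3))
m=camera_model("wrist");im=snapshot("wrist");s=im.astype(int)
print(lm("wrist","guard_handle"))
red=(s[:,:,0]>120)&(s[:,:,1]<70)&(s[:,:,2]<70)
q=np.argwhere(red)[:,::-1]
w=np.array([onz(m,p,273) for p in q])
for y in range(195,310,12):
    k=(abs(w[:,1]-y)<3)&(abs(w[:,0]-650)<30)
    if k.any():print(y,k.sum(),w[k,0].min().round(1),w[k,0].max().round(1))
cv2.imwrite("pics/w8.png",im[:,:,::-1])
E
```

```text
tcp [650.  252.4 335.6] tooly 1.23 t 28.95 delta [-1.2 -1.1 76.6] twist 0.13
[ 0.021 -0.002 -1.   ]
[(0.6, [650.1, 251.0, 271.1])]
195 91 647.0 656.3
207 100 645.4 656.0
219 102 643.0 655.6
231 104 646.5 655.3
243 104 646.3 655.0
255 104 646.1 654.7
267 119 645.3 655.0
279 122 645.1 654.7
291 135 645.0 654.4
303 183 640.9 654.0
```

Call:
drive_tool(
  deltas=[
    {"tx":-1,"ty":-1,"tz":25,"twist":0,"hand":36},
    {"tx":-1,"ty":-1,"tz":50,"twist":0,"hand":36},
    {"tx":-1,"ty":-1,"tz":68,"twist":0,"hand":36},
    {"tx":-1,"ty":-1,"tz":77,"twist":0,"hand":36},
    {"tx":-1,"ty":-1,"tz":77,"twist":0,"hand":0},
    {"tx":-1,"ty":-1,"tz":77,"twist":0,"hand":0},
    {"tx":-1,"ty":-1,"tz":77,"twist":0,"hand":0},
    {"tx":-1,"ty":-1,"tz":77,"twist":0,"hand":0},
  ],
  squeeze=30,
)

```text
time_s: 29.85
ee_pos: [650.9, 251.7, 260.8]
tool_rot: [2.185, 2.233, 0.026]
force: [-1.2, 0.1, 0.6]
gripper_width: 9.6
```

```bash
python3 - <<'E'
from h import *
p,R,s=tool();to(p,1.1);print(s["gripper_width"],np.round(s["force"],1))
H=np.array([622.5,249.5,89]);ex=np.array([np.cos(.0192),np.sin(.0192),0])
hp=lambda a:H-ex*(185*np.cos(a)+6*np.sin(a))+np.array([0,0,185*np.sin(a)-6*np.cos(a)])
a0=np.arccos(-(p@ex-H@ex+6)/185*1.0) ;print("a0",a0,hp(a0))
for a in np.linspace(a0,0,17):print(round(a,2),np.round(R.T@(hp(a)-hp(a0)),1), hp(a).round(0))
E
```

```text
tcp [650.9 251.7 260.8] tooly 1.25 t 29.85 delta [0. 0. 0.] twist 0.15
9.619899955448117 [-1.2  0.1  0.6]
a0 1.758063907073423 [651.0420036  250.04807382 271.88262259]
1.76 [0. 0. 0.] [651. 250. 272.]
1.65 [  0.  -20.2  -2.5] [631. 250. 274.]
1.54 [  0.1 -40.5  -2.8] [610. 249. 274.]
1.43 [  0.2 -60.7  -0.8] [590. 249. 271.]
1.32 [  0.2 -80.6   3.3] [571. 249. 267.]
1.21 [   0.3 -100.     9.6] [551. 248. 260.]
1.1 [   0.3 -118.5   18. ] [533. 248. 251.]
0.99 [   0.4 -136.    28.4] [516. 247. 240.]
0.88 [   0.4 -152.2   40.6] [500. 247. 228.]
0.77 [   0.5 -167.    54.6] [485. 247. 213.]
0.66 [   0.5 -180.2   70. ] [473. 247. 198.]
0.55 [   0.6 -191.6   86.9] [462. 246. 180.]
0.44 [   0.6 -201.1  104.8] [453. 246. 162.]
0.33 [   0.6 -208.5  123.7] [446. 246. 143.]
0.22 [   0.7 -213.9  143.4] [441. 246. 123.]
0.11 [   0.7 -217.   163.4] [438. 246. 103.]
0.0 [   0.7 -218.   183.7] [438. 246.  83.]
```

Call:
drive_tool(
  deltas=[
    {"tx":0,"ty":-12,"tz":-2,"twist":0,"hand":0},
    {"tx":0,"ty":-30,"tz":-3,"twist":0,"hand":0},
    {"tx":0,"ty":-50,"tz":-2,"twist":0,"hand":0},
    {"tx":0,"ty":-70,"tz":1,"twist":0,"hand":0},
    {"tx":0,"ty":-90,"tz":6,"twist":0,"hand":0},
    {"tx":0,"ty":-109,"tz":13,"twist":0,"hand":0},
    {"tx":0,"ty":-118,"tz":18,"twist":0,"hand":0},
    {"tx":0,"ty":-118,"tz":18,"twist":0,"hand":0},
  ],
)

```text
time_s: 30.65
ee_pos: [532.3, 249.1, 241.8]
tool_rot: [2.183, 2.233, 0.026]
force: [-4.9, -1.5, 7.0]
gripper_width: 10.1
```

```bash
python3 - <<'E'
from h import *
p,R,s=tool();to(p,1.1);print(R[:,2].round(3),s["gripper_width"],np.round(s["force"],1))
E
```

```text
tcp [532.3 249.1 241.8] tooly 1.3 t 30.65 delta [0. 0. 0.] twist 0.2
[ 0.025 -0.001 -1.   ] 10.07823442491114 [-4.9 -1.5  7. ]
```

Call:
drive_tool(
  deltas=[
    {"tx":0,"ty":-17,"tz":10,"twist":0,"hand":0},
    {"tx":0,"ty":-33,"tz":22,"twist":0,"hand":0},
    {"tx":0,"ty":-48,"tz":36,"twist":0,"hand":0},
    {"tx":0,"ty":-61,"tz":52,"twist":0,"hand":0},
    {"tx":0,"ty":-73,"tz":69,"twist":0,"hand":0},
    {"tx":0,"ty":-82,"tz":87,"twist":0,"hand":0},
    {"tx":0,"ty":-90,"tz":106,"twist":0,"hand":0},
    {"tx":0,"ty":-90,"tz":106,"twist":0,"hand":0},
  ],
)

```text
time_s: 31.45
ee_pos: [445.4, 247.3, 132.5]
tool_rot: [2.183, 2.234, 0.026]
force: [0.9, 1.5, -4.4]
gripper_width: 9.8
```

```bash
python3 - <<'E'
from h import *
p,R,s=tool();to((438,247,73),1.1);print(R[:,2].round(3),s["gripper_width"],np.round(s["force"],1))
E
```

```text
tcp [445.4 247.3 132.5] tooly 1.33 t 31.45 delta [-0.1 -8.9 59.3] twist 0.23
[ 0.025 -0.001 -1.   ] 9.82389645563574 [ 0.9  1.5 -4.4]
```

Call:
drive_tool(
  deltas=[
    {"tx":0,"ty":-5,"tz":18,"twist":0,"hand":0},
    {"tx":0,"ty":-8,"tz":34,"twist":0,"hand":0},
    {"tx":0,"ty":-9,"tz":46,"twist":0,"hand":0},
    {"tx":0,"ty":-9,"tz":54,"twist":0,"hand":0},
    {"tx":0,"ty":-9,"tz":58,"twist":0,"hand":0},
    {"tx":0,"ty":-9,"tz":61,"twist":0,"hand":0},
    {"tx":0,"ty":-9,"tz":61,"twist":0,"hand":0},
  ],
)

```text
time_s: 32.15
ee_pos: [437.3, 247.1, 70.8]
tool_rot: [2.183, 2.235, 0.024]
force: [-3.7, -0.2, -2.7]
gripper_width: 9.9
```

Call:
drive_tool(
  deltas=[
    {"tx":0,"ty":0,"tz":1,"twist":0,"hand":0},
    {"tx":0,"ty":0,"tz":3,"twist":0,"hand":0},
    {"tx":0,"ty":0,"tz":3,"twist":0,"hand":0},
  ],
)

```text
time_s: 32.45
ee_pos: [437.3, 247.2, 69.5]
tool_rot: [2.183, 2.234, 0.025]
force: [-6.0, -2.7, 12.6]
gripper_width: 9.4
```

Call:
drive_tool(
  deltas=[
    {"tx":0,"ty":0,"tz":2,"twist":0,"hand":0},
    {"tx":0,"ty":0,"tz":3,"twist":0,"hand":0},
    {"tx":0,"ty":0,"tz":3,"twist":0,"hand":0},
  ],
)

```text
time_s: 32.75
ee_pos: [437.4, 247.2, 69.4]
tool_rot: [2.181, 2.233, 0.026]
force: [-7.0, -3.9, 21.4]
gripper_width: 9.4
```

Call:
drive_tool(
  deltas=[
    {"tx":0,"ty":0,"tz":0,"twist":0,"hand":15},
    {"tx":0,"ty":0,"tz":0,"twist":0,"hand":26},
    {"tx":0,"ty":0,"tz":0,"twist":0,"hand":26},
    {"tx":0,"ty":0,"tz":-20,"twist":0,"hand":26},
    {"tx":0,"ty":0,"tz":-50,"twist":0,"hand":26},
    {"tx":0,"ty":-20,"tz":-90,"twist":0,"hand":26},
    {"tx":0,"ty":-40,"tz":-130,"twist":0,"hand":26},
  ],
)

```text
time_s: 33.45
ee_pos: [394.2, 246.4, 199.0]
tool_rot: [2.183, 2.231, 0.025]
force: [1.9, 1.0, 0.4]
gripper_width: 26.1
```

```bash
python3 - <<'E'
from h import *
p,R,s=tool();print(p.round(1),np.round(s["force"],1),s["time_s"])
a=snapshot("side")
for l in ("guard_handle","red_link_center","stop_face","blue_link_center","bare_link_center","jar","wrench"):print(l,lm("side",l))
b=snapshot("scene")
for l in ("guard_handle","red_link_center","jar","wrench","bare_link_center"):print(l,lm("scene",l))
cv2.imwrite("pics/end.png",np.hstack([cv2.resize(a[110:230,110:280],(420,300)),cv2.resize(b[110:230,250:420],(380,300))])[:,:,::-1])
E
```

```text
[394.2 246.4 199. ] [1.9 1.  0.4] 33.45
guard_handle [(0.6, [438.6, 245.6, 86.2])]
red_link_center [(0.83, [614.5, -422.7, 54.0]), (0.67, [478.8, -426.1, 57.0])]
stop_face [(0.62, [518.9, 327.1, 42.8])]
blue_link_center [(0.58, [467.1, -313.2, 86.0]), (0.44, [780.7, -128.6, -1.7])]
bare_link_center [(0.83, [583.1, -325.5, 84.5]), (0.46, [775.9, -128.0, 0.3])]
jar [(0.63, [780.1, -129.8, -3.1])]
wrench [(0.55, [472.4, 433.0, 3.5]), (0.55, [518.8, 247.6, 39.2])]
guard_handle [(0.57, [437.4, 247.2, 79.4])]
red_link_center [(0.89, [612.7, -428.4, 54.9]), (0.87, [477.1, -427.5, 56.6]), (0.28, [465.0, -315.8, 87.8])]
jar [(0.61, [776.5, -120.1, 1.1])]
wrench [(0.51, [472.3, 439.0, -1.7])]
bare_link_center [(0.6, [522.8, -316.8, 88.0]), (0.59, [579.2, -325.7, 89.0])]
```

View pics/end.png

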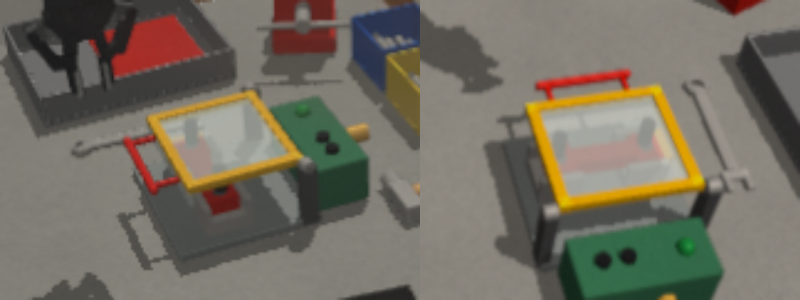

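The guard is level over the red link in both views, with the handle at z ≈ 83, which is its closed height. The lamp on the green box shows green at (687,245). I hand in.

```bash
python3 -c "
from rig import *
print(hand_in())"
```

```text
the job is handed in; nothing more can be done
None
```

The job is done and handed in at about 33.6 s of the 72 s allowed; no verdict was reported.

**What I did:**
- Raised the guard to about 1.7 rad.
- Took the largest red link from the rack's middle slot, tipped it flat onto the mat and let go.
- Took it again across its middle, lowered it into the nest until it touched the floor, and slid it against the brass stop, where it resisted with about 7 N.
- Let go, then brought the guard down by its handle at about 1 rad/s until it was rigid on its closed stop.

**Last checks:**
- **Link in the nest:** after release, the wrist picture showed it centred between both saddles with no gap at the stop. The networks put its centre at z 39–40, with y between 249 and 254. That spread is wider than the 3 mm limit, so the stop contact is the better evidence.
- **Guard closed:** the handle read z 86 and 79 in the two cameras, against 83 when closed. The final view shows the guard level over the link.
- **Other objects:** the bare link, jar and wrench read within network error of their start in both cameras, and so did the blue link in the side view, the only one where I checked it.

**What disagreed or failed:**
- Pressing on the link's foot tilted the tool by about 0.04–0.06 rad. I worked it down to about 0.01–0.02 rad before insertion.
- At the end the networks could not find the red link through the closed guard, so its final place rests on the picture taken after release and the final view.

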